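# Tip cedar balls into the dish under a low cubby shelf and re-seat the scoop

### The arm

A 7-joint arm with a two-finger parallel gripper is mounted at the origin on the work surface. World frame = base frame: x ahead of the robot, y to its left, z up, the work surface at z = 0. Lengths are in m, angles in rad, forces in N, time in s.
With the tool pointing down it reaches from about 0.4 to 0.875 m from the base axis. Payload 19.3 kg.
Tool frame: the origin (TCP) lies at the very end of the fingers, on their centre line; the grasp point (between the pads) lies 19 mm behind it; z points along the fingers, y is the line along which they close (so a half turn about z gives the same grasp; the last joint's range is limited). The gripper opens to 85 mm and grips with 20 to 120 N. Pads are 22 mm wide; open, the fingers measure 114 mm over their backs; the gripper's body (76 mm by 85 mm) begins 54 mm behind the grasp point. The pads swing forward as they close: fully open they stand 13 mm farther back than shut.
Start: joints at [-1.313, 0.521, -0.036, 1.599, 0.021, 1.021, -0.113], TCP at [0.201, 0.592, 0.231] pointing down, gripper open.
Joint ranges: [-2.91, 2.91], [-0.3, 2.13], [-1.5, 1.42], [0.17, 2.43], [-1.26, 4.41], [0.16, 1.93], [-2.52, 2.52]. Speed limits (rad/s): [1.89, 1.89, 2.39, 2.39, 3.01, 3.01, 3.01].

### API

Orientations are given as [roll, pitch, yaw] about the fixed x, y, z axes, in that order (R = Rz(yaw) Ry(pitch) Rx(roll)).
In Python, from workcell import bot gives the robot as it stands. The module is installed in compiled form; this text tells all that it offers.
- The arm moves only by the tool apply_moves, never from a script. Its arguments are lists of equal length, an entry for each row: "claw": the finger opening in m, from 0 to 0.0854; "xyz": the shift along the tool's x, y, z in m, a list of three; "twist": the turn, a rotation vector about the tool's x, y, z in rad, a list of three. A call has 1 to 20 rows; each row shifts and turns the commanded pose from where the row before left it, along the tool's axes as they then stand; what a row does not reach is not made up. A row lasts 1/10 s, in which the tool goes at most 50 mm and 8.59 degrees, less where a joint would pass 70% of its speed; a pose out of reach is approached as far as the arm can. A call with a gripper value outside its range is refused whole. The fingers move at their own pace and stop on an object; "force" is the grip in N (left out, the last holds). Time passes only in rows, so rows that do not move let the fingers close. It gives the time, the measured TCP pose, the force, the opening and the grip force at its end, in the units of the state.
- bot.observe(): the state, without advancing time (a new reading comes with each control period).
- bot.grab_frame(name): name is "scene" or "top" or "wrist"; returns a dict with "img" (420x560x3 uint8, red, green, blue), "vfov" (degrees; the focal length in pixels is half the picture's height over the tangent of half this angle, whatever the lens; pixels are square), "cx", "cy" (the principal point, pixels), "view" (4x4, takes a point from world to camera coordinates). Camera axes: x right, y up, looking along -z (the intrinsics and any distortion apply to the point x, -y, -z); pixel columns grow to the right and rows downward; lengths in m; the calibration is good to about 2 mm. The wrist camera is an equidistant fisheye: a pixel r from the principal point sees the ray r / f radians off the axis. A picture is of the moment at which its call begins. There is no depth.
- bot.job_done(): hands the job in; it is judged then, once.
Trained networks look in the newest picture that a camera, given by its name, has taken for a name from the list of things; names that differ only in an ending like _2 or _b are one class to them, and where a whole thing is asked for, a point or a joint stands for the part that bears it (a point fixed in the world has none). Each returns a list of dicts, best first, with "score" (0 to 1); they miss things now and then, are a little off and sometimes report something else, mostly with a low value. They report only what shows in the picture. A call takes as long as a camera call.
- bot.find_in(camera, query): "position" ([x, y, z] in m, in world coordinates, good to about 4 mm: the middle of the surface that is visible of it).
The state is a dict: "clock": time; "qpos": joint angles; "qd": joint speeds; "joint_efforts": joint torques, N m; "position": TCP position; "tool_rot": TCP orientation; "force": force on the tool from outside, world axes, zero at the start; "moment": the same for the moment, N m; "grip_width": finger opening in m; "finger_force": force on a finger pad.
Only numpy, scipy, OpenCV 4.12 (cv2) and the standard library are available. Lean on these libraries where they do the work, as an engineer would, in place of code of your own. Each camera call takes 0.05 s, during which the arm holds its last target. There are 200 camera calls.

### The job

Tip both cedar balls out of the long-handled scoop into the terracotta dish where it stands under the low shelf of the cubby, without knocking the scoop or the arm against the cubby's boards. Then stand the empty scoop upright, fully down, in its cork stand again. Leave the dish and all the other things where they are.

Things in the scene. Friction and masses are not known exactly. Their poses are not given: they have to be found in the camera images.
- scoop_cup (a point): Scoop: aluminium cup with a straight round wooden handle. Point on the cup's axis half-way up (33 mm above the foot, 33 mm below the rim). z points out of the mouth; the handle leaves along -x. The cup is a cone, 52 mm across at the foot, 94 mm at the rim, 66 mm high, wall 3 mm, floor 4 mm. At the start it stands upright in the cork stand with both balls in it, the handle towards world -x within 32 degrees.
- scoop_grip (a point): Point on the axis of the scoop's handle, 146 mm from the cup's axis and 54 mm above the level of the foot (12 mm below the rim); axes as scoop_cup, so the handle runs along x. The handle is a round wooden bar, 18 mm in diameter, from 42 to 162 mm from the cup's axis; being round it can be gripped with the gripper leaning to either side about it.
- ball_a_center (a point): Centre of a cedar-wood ball, 42 mm in diameter, about 17 g (12 to 24 g). At the start it lies in the scoop's cup, the lower of the two. Tipped slowly, the cup keeps the balls to about 65 degrees, they roll out between 70 and 85 degrees, and it is surely empty at 94 degrees.
- ball_b_center (a point): Centre of the other cedar-wood ball, 42 mm in diameter. At the start it lies in the scoop's cup on top of the first, its top 10 to 15 mm above the rim, its centre a little below the rim.
- dish_rim (a point): The terracotta dish, loose, standing on the floor board of the cubby's wide bay. This point is the centre of its mouth, at rim height, 30 mm above the board. The dish is round, 144 mm across outside at the rim, 104 mm at the foot, wall and floor 6 mm. z up.
- bay_floor (a point): Maple cubby, wide bay: the middle of the bay's width at the front edge (towards the robot) of its floor board, on the upper face, 15 mm above the table. x points level into the bay, y to the left along the front, z up. The bay is 300 mm wide inside (150 mm to either side of this point), 185 mm deep, open in front and at the back, roofed by slats.
- bay_top (a point): Straight above bay_floor, at the front edge of the slatted shelf over the bay, on its under face: 158 mm above the floor board. Same axes. The shelf has four maple slats along y, 25 mm wide and 15 mm thick with 28 mm gaps between, so the dish is seen through it; its upper face is 188 mm above the table. The uprights are 15 mm thick.
- stand_seat (a point): The scoop's cork stand, fixed on the table to the left or right of the cubby's front, 100 mm across, 50 mm high. Point: centre of the flat floor of its tapered well, 12 mm above the table; z up. The round well is 55 mm across at the floor, 80 mm at the top, and fits the cup. Seated, the cup's foot rests on this floor (scoop_cup 33 mm above it), the scoop turned any way about z.
- scoop: The same scoop; origin at the centre of the underside of the cup's foot, axes as scoop_cup. 209 mm long, about 120 g; empty, its centre of mass lies about 20 mm from the cup's axis towards the handle, so it is easily knocked over if set down outside its stand.
- ball_a: The lower ball; origin on its surface.
- ball_b: The other ball; origin on its surface.
- dish: The terracotta dish; origin at the centre of its underside, 30 mm below dish_rim.
- cubby: The maple cubby, fixed, 475 mm wide, 185 mm deep, 188 mm high; origin at the centre of its underside, on the table; x points from front to back, front edge at x = -92.5 mm, middle of the wide bay at y = -72.5 mm. A second bay, 130 mm wide, joins it on the left (+y) and holds the speaker.
- speaker: Blue plastic portable speaker, an upright cylinder 84 mm across and 122 mm high, in the narrow bay; origin at the centre of its underside. Leave alone.
- opener: Flat steel bottle opener, 125 x 30 x 6 mm, lying on the floor board along the right (-y) wall of the wide bay; origin near its middle, underside. Leave alone.
- power_bank: White power bank, 145 x 70 x 21 mm, lying on the table in front of the cubby; origin at the centre of its underside, long side along its x. Leave alone.
- glasses_case: Black glasses case, 162 x 66 x 44 mm, lying on the cubby's slatted top; origin at the centre of its underside, long side along its y. Leave alone.
- shoe_brush: Shoe brush, wooden back with black bristles, 180 x 54 x 49 mm, on the table on the side of the cubby where the cork stand is not; origin at the centre of its underside, long side along its x. Leave alone.

How it is judged:
On the way, in this order (a step that is already met when the one before it is completed fails the run):
1. the scoop is lifted clear of its stand with both balls still in the cup (z of scoop_cup in the frame of stand_seat above 0.085 m and distance between each of ball_a_center, ball_b_center and scoop_cup below 0.05 m), for 0.1 s.
2. the scoop is being tipped (more than 40 degrees) over the dish, its cup under the shelf (angle between scoop_cup's own z axis and vertical above 0.7 rad and horizontal distance between scoop_cup and dish_rim below 0.13 m and x of scoop_cup in the frame of bay_top above 0.02 m and z of scoop_cup in the frame of bay_top below 0 m), for 0.05 s.
3. both balls lie in the dish (horizontal distance between each of ball_a_center, ball_b_center and dish_rim below 0.055 m and z of ball_a_center in the frame of dish_rim between -0.02 and 0.012 m and z of ball_b_center in the frame of dish_rim between -0.02 and 0.012 m), for 0.3 s.
At the end, for the whole second after the job is handed in: Both balls at rest in the dish (within 55 mm of its axis, no higher than 12 mm above its rim); dish flat, within 30 mm of its start; scoop released and still in the cork stand: axis within 6 mm of the well's, foot within 4.5 mm of its floor, leaning under 4.5 degrees; nothing else shifted 30 mm (all of step 3 and horizontal distance between scoop_cup and stand_seat below 0.006 m and z of scoop_cup in the frame of stand_seat below 0.0375 m and angle between each of scoop_cup, dish's own z axis and vertical below 0.08 rad and linear speed of scoop below 0.02 m/s and linear speed of each of ball_a, ball_b below 0.05 m/s and distance of dish from where it was at the start of the episode below 0.03 m); the robot touches nothing.
It fails at once if the scoop is knocked against the cubby (over 10 N) (contact force between scoop and cubby above 10 N).
It fails at once if the arm or gripper is knocked against the cubby (over 10 N) (contact force between any of the arm, the fingers and cubby above 10 N).
It fails at once if the dish is shoved more than 30 mm (distance of dish from where it was at the start of the episode above 0.03 m).
It fails at once if the speaker, bottle opener, power bank, glasses case or shoe brush is moved more than 30 mm (distance of any of speaker, opener, power_bank, glasses_case, shoe_brush from where it was at the start of the episode above 0.03 m).
It also fails if it takes over 72 s, if anything falls off the work surface, if the arm or the gripper's body presses on something with over 40 N, if the wrist force passes 120 N, or if a joint passes its speed limit or range.

## Working session

There is one attempt and no reset: what is moved stays moved. The work goes in short steps, Python scripts to look and compute and a tool call to move; the robot and the scene stay as the last step left them, time stands still between calls to the robot, and variables do not carry over. Pictures are saved under pics/ and viewed, at most 12 in all, crops included, and the job is handed in when it is done.

Besides the shell and the picture viewer there is one more tool, called after "Call:" by a JSON object that holds its "api" and its "payload". apply_moves: Moves the arm, as the interface text tells. Its arguments: {"type":"object","properties":{"claw":{"type":"array"},"xyz":{"type":"array"},"twist":{"type":"array"},"force":{"type":"number"}},"required":["claw","xyz","twist"]}

```bash
mkdir -p pics
cat > h.py <<'E'
import numpy as np, cv2
from scipy.spatial.transform import Rotation as R
from workcell import bot
def project(f,p):
    p=np.atleast_2d(p); V=np.array(f["view"]); c=p@V[:3,:3].T+V[:3,3]
    F=f["img"].shape[0]/2/np.tan(np.radians(f["vfov"])/2)
    return np.c_[f["cx"]-F*c[:,0]/c[:,2], f["cy"]+F*c[:,1]/c[:,2]]
def ray(f,u,v,z):
    V=np.array(f["view"]); F=f["img"].shape[0]/2/np.tan(np.radians(f["vfov"])/2)
    d=V[:3,:3].T@np.array([(u-f["cx"])/F,-(v-f["cy"])/F,-1]); o=-V[:3,:3].T@V[:3,3]
    return o+d*(z-o[2])/d[2]
def save(f,n): cv2.imwrite("pics/"+n,cv2.cvtColor(np.array(f["img"]),cv2.COLOR_RGB2BGR))
E
python3 - <<'E'
from h import *
np.set_printoptions(precision=4,suppress=True)
for c in("scene","top"):
    f=bot.grab_frame(c); save(f,c+"0.png")
    for q in "scoop_cup scoop_grip ball_a dish_rim dish bay_floor bay_top stand_seat cubby speaker opener power_bank glasses_case shoe_brush".split():
        print(c,q,[(np.round(d["position"],4).tolist(),round(d["score"],2)) for d in bot.find_in(c,q)[:2]])
s=bot.observe(); print(s)
E
```

```text
scene scoop_cup [([0.5544, -0.348, 0.0665], 0.64)]
scene scoop_grip [([0.5603, -0.3482, 0.0737], 0.57)]
scene ball_a [([0.6109, -0.3665, 0.0753], 0.85), ([0.583, -0.3686, 0.0487], 0.72)]
scene dish_rim [([0.7293, -0.0361, 0.0279], 0.85)]
scene dish [([0.7313, -0.0341, 0.0261], 0.64)]
scene bay_floor [([0.7333, -0.0402, 0.165], 0.67)]
scene bay_top [([0.734, -0.0432, 0.1699], 0.76)]
scene stand_seat [([0.6051, -0.3947, 0.0094], 0.64), ([0.6084, -0.3669, 0.0779], 0.31)]
scene cubby []
scene speaker [([0.6797, 0.1898, 0.1347], 0.51), ([0.5805, -0.3683, 0.0498], 0.44)]
scene opener []
scene power_bank [([0.5106, 0.0381, 0.0198], 0.89)]
scene glasses_case [([0.7352, 0.1359, 0.233], 0.78), ([0.7287, -0.0367, 0.0278], 0.46)]
scene shoe_brush [([0.5538, 0.3423, 0.0393], 0.61), ([0.5591, -0.3484, 0.0695], 0.39)]
top scoop_cup [([0.5692, -0.3527, 0.0706], 0.55)]
top scoop_grip [([0.5625, -0.3539, 0.0715], 0.79)]
top ball_a [([0.5749, -0.3534, 0.0477], 0.53), ([0.7303, 0.1616, 0.2242], 0.37)]
top dish_rim [([0.7209, -0.0566, 0.0201], 0.66)]
top dish [([0.7234, -0.0545, 0.0216], 0.74), ([0.7281,
[... 378 characters left out ...]
r [([0.7279, -0.1626, 0.02], 0.59)]
top power_bank [([0.5068, 0.0451, 0.0218], 0.59)]
top glasses_case [([0.7267, 0.1603, 0.2262], 0.83)]
top shoe_brush [([0.5824, 0.3561, 0.0489], 0.64)]
{'clock': 1.5, 'qpos': array([-1.3132,  0.5214, -0.0363,  1.5995,  0.0212,  1.0211, -0.1128]), 'qd': array([ 0.002 ,  0.0006, -0.0009,  0.002 , -0.0001, -0.0024, -0.0006]), 'joint_efforts': array([  0.0003, -92.6841,   1.9786, -37.0256,   0.0181,   0.002 ,
         0.    ]), 'position': array([0.2013, 0.5917, 0.2313]), 'tool_rot': array([3.1416, 0.    , 2.8138]), 'force': array([ 0.1404,  0.8501, -0.8762]), 'moment': array([-0.0047, -0.0091, -0.012 ]), 'finger_force': 0.0, 'grip_width': 0.08555396846304231}
```

View pics/top0.png

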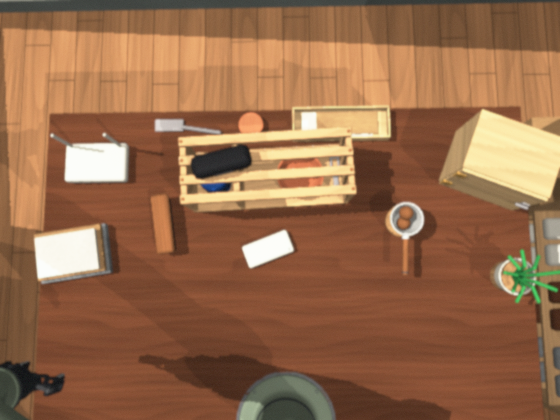

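View pics/scene0.png

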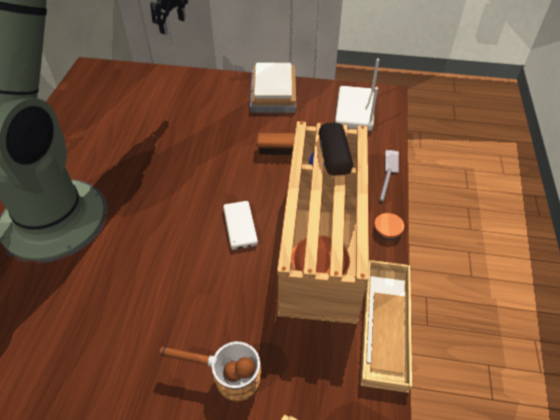

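The top view shows the cup at (405,220) with its handle down to (406,273), the cubby top from (180,205) to (355,130), and the dish at about (302,175). The scene view agrees: scoop at the lower left, right of the cubby. I'll enlarge both views to measure more exactly.

Run:
```python
from h import *
f=bot.grab_frame("top"); a=cv2.cvtColor(np.array(f["img"]),cv2.COLOR_RGB2BGR)[120:285,172:432]
cv2.imwrite("pics/topc.png",cv2.resize(a,None,fx=3,fy=3,interpolation=cv2.INTER_CUBIC))
g=bot.grab_frame("scene"); b=cv2.cvtColor(np.array(g["img"]),cv2.COLOR_RGB2BGR)[225:415,155:375]
cv2.imwrite("pics/scenec.png",cv2.resize(b,None,fx=3,fy=3,interpolation=cv2.INTER_CUBIC))
for f in(f,g):
  V=np.array(f["view"]);print(-V[:3,:3].T@V[:3,3],f["vfov"],f["cx"],f["cy"])
```

```text
[ 0.44830295 -0.01375229  1.41028787] 49.07633673347355 279.48262408758114 211.18254900261428
[ 0.74073623 -0.76535168  1.05218332] 45.05825077710721 276.2950089453828 209.09343745043407
```

View pics/topc.png

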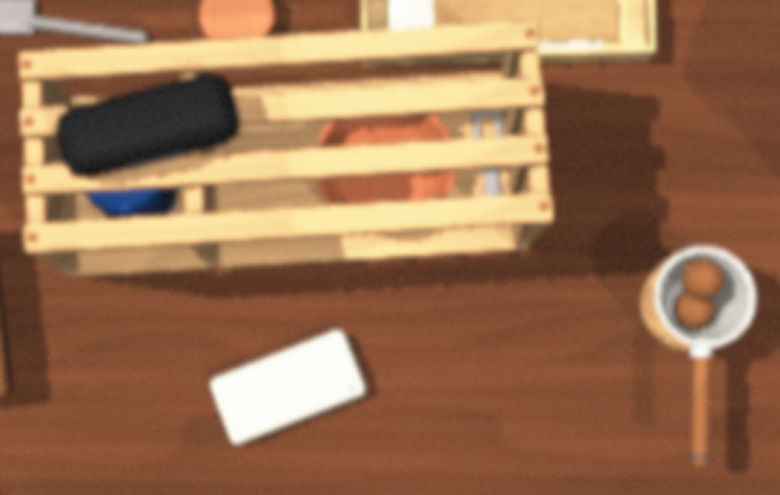

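View pics/scenec.png

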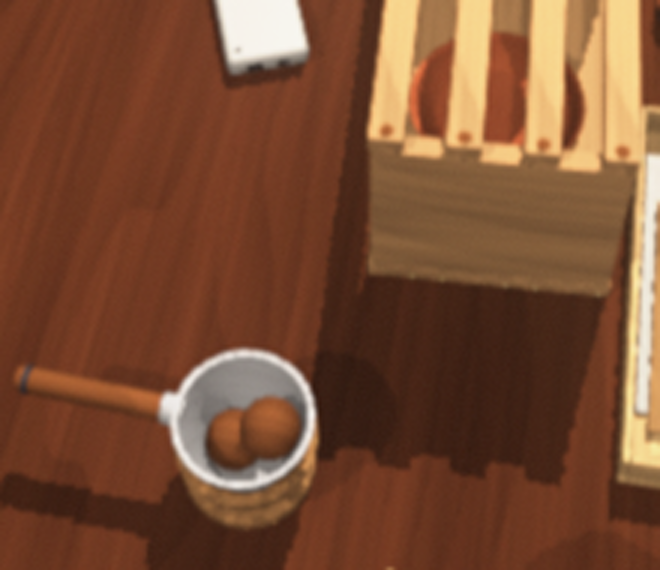

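Run:
```python
from h import *
np.set_printoptions(precision=4,suppress=True)
f=bot.grab_frame("top"); g=bot.grab_frame("scene")
T=lambda x,y,z: ray(f,172+(x+.5)/3-.5,120+(y+.5)/3-.5,z)
S=lambda x,y,z: ray(g,155+(x+.5)/3-.5,225+(y+.5)/3-.5,z)
for n,a in dict(FL=(28,250,.188),FR=(552,220,.188),BR=(540,25,.188),BL=(20,53,.188),rim=(706,297,.078),tip=(699,463,.066),neck=(700,357,.066),dL=(317,155,.045),dR=(453,155,.045),dB=(385,205,.045)).items(): print("T",n,T(*a))
for n,a in dict(FR=(370,137,.188),BR=(642,160,.188),FR0=(368,275,0),BR0=(610,293,0),rim=(243,420,.078),tip=(20,378,.066),neck=(160,403,.066),dL=(410,105,.045),dR=(584,105,.045),dT=(497,32,.045)).items(): print("S",n,S(*a))
```

```text
T FL [0.6256 0.2741 0.188 ]
T FR [ 0.6474 -0.196   0.188 ]
T BR [ 0.8273 -0.1903  0.188 ]
T BL [0.8078 0.2847 0.188 ]
T rim [ 0.5883 -0.3585  0.078 ]
T tip [ 0.4293 -0.3481  0.066 ]
T neck [ 0.5311 -0.3533  0.066 ]
T dL [0.7398 0.0169 0.045 ]
T dR [ 0.7381 -0.12    0.045 ]
T dB [ 0.6879 -0.0509  0.045 ]
S FR [ 0.6491 -0.1967  0.188 ]
S BR [ 0.832  -0.1864  0.188 ]
S FR0 [ 0.6475 -0.1988  0.    ]
S BR0 [ 0.8327 -0.185   0.    ]
S rim [ 0.5888 -0.3606  0.078 ]
S tip [ 0.4285 -0.3501  0.066 ]
S neck [ 0.5284 -0.3526  0.066 ]
S dL [ 0.6609 -0.0672  0.045 ]
S dR [ 0.799  -0.0455  0.045 ]
S dT [0.7223 0.0174 0.045 ]
```

```bash
cat >> h.py <<'E'
YH=np.radians(-3.8); YB=np.radians(2.9)
BAY=np.array([0.6407,-0.0334]); XB=np.array([np.cos(YB),np.sin(YB)]); YBv=np.array([-XB[1],XB[0]])
def orient(yaw,lean,al=15):
    return R.from_euler('z',yaw)*R.from_euler('x',lean,degrees=True)*R.from_euler('y',-al,degrees=True)*R.from_euler('x',np.pi)
def tcp(grasp,Rt,back=0): return np.array(grasp)+Rt.apply([0,0,0.019-back])
def cur():
    s=bot.observe(); return np.array(s["position"]),R.from_euler('xyz',s["tool_rot"])
def plan(p,Rt,N,start=None,nd=4):
    p0,R0=start or cur(); rv=(R0.inv()*Rt).as_rotvec()/N; Rd=R.from_rotvec(rv)
    A=sum(R.from_rotvec(rv*k).as_matrix() for k in range(N))
    d=np.linalg.solve(A,R0.inv().apply(p-p0)); d=d.round(nd); rv=rv.round(nd)
    q,Q=p0.copy(),R0; path=[]
    for k in range(N): q=q+Q.apply(d); Q=Q*R.from_rotvec(rv); path.append(q.round(3).tolist())
    print("N",N,"xyz",d.tolist(),"twist",rv.tolist(),"mm/row %.1f deg/row %.2f"%(1e3*np.linalg.norm(d),np.degrees(np.linalg.norm(rv))))
    print(" path",path[::max(1,N//4)],"end",path[-1]); return q,Q
E
python3 - <<'E'
from h import *
a=plan([0.45,0.0,0.35],R.from_euler('z',1.5)*R.from_euler('x',np.pi),20)
G=[0.443,-0.350,0.066]; Rt=orient(YH,-50)
plan(tcp(G,Rt,0.12),Rt,20,a)
E
```

```text
N 20 xyz [-0.0337, -0.0076, -0.0059] twist [-0.0, 0.0, 0.0657] mm/row 35.0 deg/row 3.76
 path [[0.231, 0.574, 0.237], [0.357, 0.457, 0.267], [0.439, 0.306, 0.296], [0.467, 0.136, 0.326]] end [0.45, -0.001, 0.349]
N 20 xyz [-0.0103, 0.003, 0.0144] twist [-0.0428, -0.0238, 0.0669] mm/row 18.0 deg/row 4.75
 path [[0.452, -0.011, 0.335], [0.46, -0.071, 0.269], [0.459, -0.141, 0.212], [0.445, -0.215, 0.164]] end [0.422, -0.273, 0.129]
```

Call:
{"api": "apply_moves", "payload": {"claw": [0.04,0.04,0.04,0.04,0.04,0.04,0.04,0.04,0.04,0.04,0.04,0.04,0.04,0.04,0.04,0.04,0.04,0.04,0.04,0.04], "xyz": [[-0.0337,-0.0076,-0.0059],[-0.0337,-0.0076,-0.0059],[-0.0337,-0.0076,-0.0059],[-0.0337,-0.0076,-0.0059],[-0.0337,-0.0076,-0.0059],[-0.0337,-0.0076,-0.0059],[-0.0337,-0.0076,-0.0059],[-0.0337,-0.0076,-0.0059],[-0.0337,-0.0076,-0.0059],[-0.0337,-0.0076,-0.0059],[-0.0337,-0.0076,-0.0059],[-0.0337,-0.0076,-0.0059],[-0.0337,-0.0076,-0.0059],[-0.0337,-0.0076,-0.0059],[-0.0337,-0.0076,-0.0059],[-0.0337,-0.0076,-0.0059],[-0.0337,-0.0076,-0.0059],[-0.0337,-0.0076,-0.0059],[-0.0337,-0.0076,-0.0059],[-0.0337,-0.0076,-0.0059]], "twist": [[0,0,0.0657],[0,0,0.0657],[0,0,0.0657],[0,0,0.0657],[0,0,0.0657],[0,0,0.0657],[0,0,0.0657],[0,0,0.0657],[0,0,0.0657],[0,0,0.0657],[0,0,0.0657],[0,0,0.0657],[0,0,0.0657],[0,0,0.0657],[0,0,0.0657],[0,0,0.0657],[0,0,0.0657],[0,0,0.0657],[0,0,0.0657],[0,0,0.0657]]}}

```text
clock: 3.7
position: [0.4493, -0.0021, 0.3496]
tool_rot: [3.141, -0.0, 1.497]
force: [1.2, -1.2, 0.2]
grip_width: 0.04
finger_force: 0.0
```

Call:
{"api": "apply_moves", "payload": {"claw": [0.04,0.04,0.04,0.04,0.04,0.04,0.04,0.04,0.04,0.04,0.04,0.04,0.04,0.04,0.04,0.04,0.04,0.04,0.04,0.04], "xyz": [[-0.0103,0.003,0.0144],[-0.0103,0.003,0.0144],[-0.0103,0.003,0.0144],[-0.0103,0.003,0.0144],[-0.0103,0.003,0.0144],[-0.0103,0.003,0.0144],[-0.0103,0.003,0.0144],[-0.0103,0.003,0.0144],[-0.0103,0.003,0.0144],[-0.0103,0.003,0.0144],[-0.0103,0.003,0.0144],[-0.0103,0.003,0.0144],[-0.0103,0.003,0.0144],[-0.0103,0.003,0.0144],[-0.0103,0.003,0.0144],[-0.0103,0.003,0.0144],[-0.0103,0.003,0.0144],[-0.0103,0.003,0.0144],[-0.0103,0.003,0.0144],[-0.0103,0.003,0.0144]], "twist": [[-0.0428,-0.0238,0.0669],[-0.0428,-0.0238,0.0669],[-0.0428,-0.0238,0.0669],[-0.0428,-0.0238,0.0669],[-0.0428,-0.0238,0.0669],[-0.0428,-0.0238,0.0669],[-0.0428,-0.0238,0.0669],[-0.0428,-0.0238,0.0669],[-0.0428,-0.0238,0.0669],[-0.0428,-0.0238,0.0669],[-0.0428,-0.0238,0.0669],[-0.0428,-0.0238,0.0669],[-0.0428,-0.0238,0.0669],[-0.0428,-0.0238,0.0669],[-0.0428,-0.0238,0.0669],[-0.0428,-0.0238,0.0669],[-0.0428,-0.0238,0.0669],[-0.0428,-0.0238,0.0669],[-0.0428,-0.0238,0.0669],[-0.0428,-0.0238,0.0669]]}}

```text
clock: 5.7
position: [0.4468, -0.2405, 0.1709]
tool_rot: [2.308, -0.082, 0.185]
force: [-0.4, 0.1, 0.1]
grip_width: 0.0398
finger_force: 0.0
```

Run:
```python
from h import *
print(bot.observe()["qpos"].round(2))
G=[0.443,-0.350,0.066]; Rt=orient(YH,-50); p,_=cur(); print(Rt.as_euler('xyz'))
plan(tcp(G,Rt,0.12),Rt,10)
```

```text
[-0.86  0.82  1.03  2.37  1.05  0.16 -2.52]
[ 2.25191183 -0.16714283  0.13612654]
N 10 xyz [-0.0035, -0.001, 0.0047] twist [-0.0063, 0.0018, 0.0096] mm/row 5.9 deg/row 0.67
 path [[0.444, -0.244, 0.167], [0.439, -0.251, 0.158], [0.434, -0.257, 0.15], [0.429, -0.264, 0.141], [0.424, -0.271, 0.133]] end [0.422, -0.274, 0.129]
```

Run:
```python
from h import *
import itertools
s=bot.observe(); 
D=[(np.array([-1.3132,.5214,-.0363,1.5995,.0212,1.0211,-.1128]),np.array([.2013,.5917,.2313]),R.from_euler('xyz',[3.1416,0,2.8138])),(np.array(s["qpos"]),np.array(s["position"]),R.from_euler('xyz',s["tool_rot"]))]
res=[]
for sg in itertools.product([1,-1],repeat=7):
  for b in (0,np.pi/2,np.pi,-np.pi/2):
    e=[];A=[];y=[];T7=[]
    for q,p,Ro in D:
      q=q*sg; M=[R.from_euler('z',b+q[0])]
      M.append(M[-1]*R.from_euler('y',q[1]));M.append(M[-1]*R.from_euler('z',q[2]));M.append(M[-1]*R.from_euler('y',q[3]))
      M.append(M[-1]*R.from_euler('z',q[4]));M.append(M[-1]*R.from_euler('y',q[5]));M.append(M[-1]*R.from_euler('z',q[6]))
      z=[0,0,1]
      A.append(np.c_[z,M[1].apply(z),M[3].apply(z),M[5].apply(z)]); y.append(p); T7.append(M[6].inv()*Ro)
    er=(T7[0].inv()*T7[1]).magnitude(); L,r,_,_=np.linalg.lstsq(np.vstack(A),np.hstack(y),rcond=None)
    res.append((er,np.abs(np.vstack(A)@L-np.hstack(y)).max(),sg,b,L.round(3),T7[0].as_rotvec().round(3)))
res.sort(key=lambda r:r[0]+r[1]); [print(r) for r in res[:4]]
```

```text
(4.905699484531844e-05, np.float64(0.05755558665639146), (-1, -1, -1, -1, -1, -1, -1), 3.141592653589793, array([0.38 , 0.543, 0.412, 0.405]), array([-0.   ,  0.   , -1.571]))
(4.90569948456059e-05, np.float64(0.057555586656391294), (-1, 1, -1, 1, -1, 1, -1), 0, array([0.38 , 0.543, 0.412, 0.405]), array([-0.   , -0.   ,  1.571]))
(0.6457131659634292, np.float64(0.12342106778471973), (-1, 1, -1, 1, -1, -1, -1), 3.141592653589793, array([-0.015, -0.371, -0.863,  0.256]), array([-1.363,  1.712, -0.948]))
(0.6457131659634292, np.float64(0.12342106778471973), (-1, -1, -1, -1, -1, 1, -1), 0, array([-0.015, -0.371, -0.863,  0.256]), array([-1.712, -1.363,  0.948]))
```

```bash
cat > kin.py <<'E'
from h import *
from scipy.optimize import least_squares
SG=np.array([-1,1,-1,1,-1,1,-1]); AX='zyzyzyz'
LO=np.array([-2.91,-.3,-1.5,.17,-1.26,.16,-2.52]); HI=np.array([2.91,2.13,1.42,2.43,4.41,1.93,2.52])
def frames(q):
    M=[];r=R.identity()
    for a,s,x in zip(AX,SG,q): r=r*R.from_euler(a,s*x); M.append(r)
    return M
def fk(q,P):
    M=frames(q); p=np.array([0,0,P[0,2]]).astype(float)
    for k in range(7): p=p+M[k].apply(P[k+1])
    return p,M[6]*R.from_euler('z',np.pi/2)
def ik(p,Rt,P,q0s,w=.03):
    mid=(LO+HI)/2; hw=(HI-LO)/2; best=None
    for q0 in q0s:
        f=lambda q:(lambda pr:np.r_[(pr[0]-p)*10,(Rt.inv()*pr[1]).as_rotvec()*3,w*(np.abs((q-mid)/hw))**4])(fk(q,P))
        r=least_squares(f,np.clip(q0,LO+.01,HI-.01),bounds=(LO,HI),max_nfev=80)
        if best is None or r.cost<best.cost: best=r
    q=best.x; pr=fk(q,P)
    return q,np.linalg.norm(pr[0]-p),np.min(np.minimum(q-LO,HI-q)),np.degrees((Rt.inv()*pr[1]).magnitude())
E
python3 - <<'E'
from kin import *
import itertools
s=bot.observe()
D=[(np.array([-1.3132,.5214,-.0363,1.5995,.0212,1.0211,-.1128]),np.array([.2013,.5917,.2313])),(s["qpos"],s["position"])]
base=[(1,2),(3,2),(5,2),(7,2)]
ex=[(k,c) for k in range(1,7) for c in(0,1)]
out=[]
for n in (1,2):
  for e in itertools.combinations(ex,n):
    A=[]
    for q,p in D:
      M=frames(q); A.append(np.stack([np.array([0,0,1.])]+[M[k-1].apply(np.eye(3)[c]) for k,c in [(2,2),(4,2),(6,2)]+list(e)],1))
    A=np.vstack(A); y=np.hstack([p for _,p in D]); L=np.linalg.lstsq(A,y,rcond=None)[0]
    out.append((np.abs(A@L-y).max(),np.linalg.norm(L[4:]),e,L.round(4)))
out.sort(key=lambda o:o[1]+ (0 if o[0]<.003 else 1)+5*o[0])
for o in out[:6]: print(o)
E
```

```text
(np.float64(3.3306690738754696e-16), np.float64(0.04340330403683803), ((1, 1), (4, 1)), array([ 0.3201,  0.5301,  0.4205,  0.328 , -0.0215, -0.0377]))
(np.float64(3.608224830031759e-16), np.float64(0.04340330403683808), ((2, 1), (4, 1)), array([ 0.3201,  0.5301,  0.4205,  0.328 , -0.0215, -0.0377]))
(np.float64(4.440892098500626e-16), np.float64(0.04340330403683812), ((1, 1), (3, 1)), array([ 0.3201,  0.5301,  0.4205,  0.328 , -0.0215, -0.0377]))
(np.float64(6.938893903907228e-16), np.float64(0.043403304036837745), ((2, 1), (3, 1)), array([ 0.3201,  0.5301,  0.4205,  0.328 , -0.0215, -0.0377]))
(np.float64(2.220446049250313e-16), np.float64(0.04841211298344022), ((3, 1), (6, 1)), array([ 0.3457,  0.4802,  0.4483,  0.2963, -0.0138, -0.0464]))
(np.float64(3.3306690738754696e-16), np.float64(0.04841211298344008), ((4, 1), (5, 1)), array([ 0.3457,  0.4802,  0.4483,  0.2963, -0.0138, -0.0464]))
```

```bash
cat >> kin.py <<'E'
P0=np.zeros((8,3)); P0[0,2]=.3201;P0[2,2]=.5301;P0[4,2]=.4205;P0[6,2]=.328;P0[2,1]=-.0215;P0[4,1]=-.0377
E
python3 - <<'E'
from kin import *
np.set_printoptions(precision=2,suppress=True)
rng=np.random.default_rng(0)
q0s=[rng.uniform(LO,HI) for _ in range(25)]
dish=np.array([0.728,-0.053]); G=[0.443,-0.350,0.066]
for fl in (0,np.pi):
  for tip in (1,-1):       # +1: mouth to -y
    for al in (0,20):
      A2=-al if fl else al
      def O(yaw,lean):
        return R.from_euler('z',yaw)*R.from_euler('x',lean,degrees=True)*R.from_euler('y',-al,degrees=True)*R.from_euler('x',np.pi)*R.from_euler('z',fl)
      gp=dish+tip*YBv*0.03-0.147*XB; g=np.r_[gp,.114]
      for l0 in (50,35):
        r=[]
        for nm,gg,yaw,l in (("pick",G,YH,-l0*tip),("pre",np.r_[gp-.15*XB,.13],YB,-l0*tip),("in",g,YB,-l0*tip),("pour",g,YB,(98-l0)*tip)):
          Rt=O(yaw,l); q,e,m,_=ik(tcp(gg,Rt),Rt,P0,q0s[:12]); r.append((nm,round(e*1e3,1),round(m,2),q))
        print("fl",fl>0,"tip",tip,"al",al,"l0",l0,[x[:3] for x in r]); 
        if min(x[2] for x in r)>.1:
          for x in r: print("    ",x[3])
E
```

```text
fl False tip 1 al 0 l0 50 [('pick', np.float64(0.3), np.float64(0.0)), ('pre', np.float64(0.0), np.float64(0.24)), ('in', np.float64(0.0), np.float64(0.45)), ('pour', np.float64(0.0), np.float64(0.66))]
fl False tip 1 al 0 l0 35 [('pick', np.float64(0.1), np.float64(0.11)), ('pre', np.float64(0.0), np.float64(0.2)), ('in', np.float64(0.0), np.float64(0.53)), ('pour', np.float64(0.0), np.float64(0.61))]
     [-0.16  0.83  0.55  2.12  0.87  0.27 -2.26]
     [-1.1   0.82  0.93  2.23 -0.08  0.52 -1.75]
     [-0.89  0.95  0.85  1.85 -0.09  0.69 -1.7 ]
     [ 0.91  1.18 -0.89  1.56 -0.24  1.07 -1.09]
fl False tip 1 al 20 l0 50 [('pick', np.float64(0.1), np.float64(0.04)), ('pre', np.float64(2.1), np.float64(0.0)), ('in', np.float64(0.1), np.float64(0.08)), ('pour', np.float64(0.0), np.float64(0.32))]
fl False tip 1 al 20 l0 35 [('pick', np.float64(0.0), np.float64(0.07)), ('pre', np.float64(10.3), np.float64(0.0)), ('in', np.float64(0.1), np.float64(0.05)), ('pour', np.float64(0.0), np.float64(0.46))]
fl False tip -1 al 0 l0 50 [('pick', np.float64(0.0), np.float64(0.6)), ('pre', np.float6
[... 3228 characters left out ...]
float64(0.32)), ('in', np.float64(0.0), np.float64(0.38)), ('pour', np.float64(0.0), np.float64(0.34))]
     [ 1.6   1.29 -1.12  1.61  0.23  1.01  2.01]
     [ 1.46  1.08 -1.18  2.1   0.08  0.59  1.91]
     [ 1.18  1.15 -1.12  1.81  0.07  0.63  1.84]
     [ 0.13  0.83 -0.67  2.09  1.6   1.34  0.12]
fl True tip -1 al 20 l0 35 [('pick', np.float64(0.0), np.float64(0.41)), ('pre', np.float64(0.0), np.float64(0.24)), ('in', np.float64(0.0), np.float64(0.34)), ('pour', np.float64(0.0), np.float64(0.37))]
     [ 1.58  1.15 -1.09  1.75  0.37  0.81  1.93]
     [ 1.37  0.88 -1.15  2.19  0.23  0.44  1.74]
     [ 1.08  0.98 -1.05  1.89  0.26  0.5   1.66]
     [-0.17  0.9  -0.37  2.06  1.56  1.42  0.06]
```

```bash
cat >> kin.py <<'E'
def O(yaw,lean,al=15): return orient(yaw,lean,al)*R.from_euler('z',np.pi)
G=np.array([0.443,-0.350,0.066])
E
python3 - <<'E'
from kin import *
a=plan([0.45,-0.15,0.33],R.from_euler('z',1.5)*R.from_euler('x',np.pi),20)
b=plan([0.42,-0.36,0.32],O(YH,15,0),20,a)
E
```

```text
N 20 xyz [0.0024, 0.0007, -0.0089] twist [0.038, 0.0241, -0.0633] mm/row 9.2 deg/row 4.45
 path [[0.447, -0.234, 0.178], [0.449, -0.205, 0.213], [0.449, -0.18, 0.252], [0.449, -0.161, 0.294]] end [0.451, -0.15, 0.33]
N 20 xyz [-0.0081, -0.0086, -0.0009] twist [-0.0102, 0.0103, -0.0783] mm/row 11.8 deg/row 4.56
 path [[0.442, -0.157, 0.33], [0.406, -0.204, 0.332], [0.391, -0.261, 0.33], [0.399, -0.319, 0.325]] end [0.421, -0.36, 0.32]
```

Call:
{"api": "apply_moves", "payload": {"claw": [0.04,0.04,0.04,0.04,0.04,0.04,0.04,0.04,0.04,0.04,0.04,0.04,0.04,0.04,0.04,0.04,0.04,0.04,0.04,0.04], "xyz": [[0.0024,0.0007,-0.0089],[0.0024,0.0007,-0.0089],[0.0024,0.0007,-0.0089],[0.0024,0.0007,-0.0089],[0.0024,0.0007,-0.0089],[0.0024,0.0007,-0.0089],[0.0024,0.0007,-0.0089],[0.0024,0.0007,-0.0089],[0.0024,0.0007,-0.0089],[0.0024,0.0007,-0.0089],[0.0024,0.0007,-0.0089],[0.0024,0.0007,-0.0089],[0.0024,0.0007,-0.0089],[0.0024,0.0007,-0.0089],[0.0024,0.0007,-0.0089],[0.0024,0.0007,-0.0089],[0.0024,0.0007,-0.0089],[0.0024,0.0007,-0.0089],[0.0024,0.0007,-0.0089],[0.0024,0.0007,-0.0089]], "twist": [[0.038,0.0241,-0.0633],[0.038,0.0241,-0.0633],[0.038,0.0241,-0.0633],[0.038,0.0241,-0.0633],[0.038,0.0241,-0.0633],[0.038,0.0241,-0.0633],[0.038,0.0241,-0.0633],[0.038,0.0241,-0.0633],[0.038,0.0241,-0.0633],[0.038,0.0241,-0.0633],[0.038,0.0241,-0.0633],[0.038,0.0241,-0.0633],[0.038,0.0241,-0.0633],[0.038,0.0241,-0.0633],[0.038,0.0241,-0.0633],[0.038,0.0241,-0.0633],[0.038,0.0241,-0.0633],[0.038,0.0241,-0.0633],[0.038,0.0241,-0.0633],[0.038,0.0241,-0.0633]]}}

```text
clock: 7.7
position: [0.4504, -0.1497, 0.3302]
tool_rot: [-3.139, -0.002, 1.504]
force: [-0.3, 0.4, 0.1]
grip_width: 0.0403
finger_force: 0.0
```

Call:
{"api": "apply_moves", "payload": {"claw": [0.04,0.04,0.04,0.04,0.04,0.04,0.04,0.04,0.04,0.04,0.04,0.04,0.04,0.04,0.04,0.04,0.04,0.04,0.04,0.04], "xyz": [[-0.0081,-0.0086,-0.0009],[-0.0081,-0.0086,-0.0009],[-0.0081,-0.0086,-0.0009],[-0.0081,-0.0086,-0.0009],[-0.0081,-0.0086,-0.0009],[-0.0081,-0.0086,-0.0009],[-0.0081,-0.0086,-0.0009],[-0.0081,-0.0086,-0.0009],[-0.0081,-0.0086,-0.0009],[-0.0081,-0.0086,-0.0009],[-0.0081,-0.0086,-0.0009],[-0.0081,-0.0086,-0.0009],[-0.0081,-0.0086,-0.0009],[-0.0081,-0.0086,-0.0009],[-0.0081,-0.0086,-0.0009],[-0.0081,-0.0086,-0.0009],[-0.0081,-0.0086,-0.0009],[-0.0081,-0.0086,-0.0009],[-0.0081,-0.0086,-0.0009],[-0.0081,-0.0086,-0.0009]], "twist": [[-0.0102,0.0103,-0.0783],[-0.0102,0.0103,-0.0783],[-0.0102,0.0103,-0.0783],[-0.0102,0.0103,-0.0783],[-0.0102,0.0103,-0.0783],[-0.0102,0.0103,-0.0783],[-0.0102,0.0103,-0.0783],[-0.0102,0.0103,-0.0783],[-0.0102,0.0103,-0.0783],[-0.0102,0.0103,-0.0783],[-0.0102,0.0103,-0.0783],[-0.0102,0.0103,-0.0783],[-0.0102,0.0103,-0.0783],[-0.0102,0.0103,-0.0783],[-0.0102,0.0103,-0.0783],[-0.0102,0.0103,-0.0783],[-0.0102,0.0103,-0.0783],[-0.0102,0.0103,-0.0783],[-0.0102,0.0103,-0.0783],[-0.0102,0.0103,-0.0783]]}}

```text
clock: 9.7
position: [0.4211, -0.3609, 0.3202]
tool_rot: [2.879, -0.001, 3.081]
force: [-0.3, 0.1, 0.8]
grip_width: 0.0399
finger_force: 0.0
```

Run:
```python
from kin import *
s=bot.observe(); print(s["qpos"].round(2)); p,r=fk(s["qpos"],P0); print("fk err",(p-s["position"]).round(3))
Rt=O(YH,50); a=plan(tcp(G,Rt,0.12),Rt,20)
plan(tcp(G,Rt,0.0),Rt,10,a)
```

```text
[ 0.54  0.44  0.26  1.56 -0.31  1.35  2.4 ]
fk err [ 0. -0.  0.]
N 20 xyz [0.001, -0.0078, 0.0066] twist [-0.0303, -0.0129, 0.0042] mm/row 10.3 deg/row 1.90
 path [[0.42, -0.367, 0.312], [0.414, -0.391, 0.267], [0.411, -0.409, 0.219], [0.41, -0.42, 0.169]] end [0.412, -0.422, 0.128]
N 10 xyz [-0.0001, 0.0, 0.012] twist [-0.0, 0.0, -0.0] mm/row 12.0 deg/row 0.00
 path [[0.415, -0.414, 0.121], [0.423, -0.397, 0.106], [0.43, -0.379, 0.091], [0.438, -0.362, 0.076], [0.446, -0.345, 0.061]] end [0.449, -0.336, 0.054]
```

Call:
{"api": "apply_moves", "payload": {"claw": [0.04,0.04,0.04,0.04,0.04,0.04,0.04,0.04,0.04,0.04,0.04,0.04,0.04,0.04,0.04,0.04,0.04,0.04,0.04,0.04], "xyz": [[0.001,-0.0078,0.0066],[0.001,-0.0078,0.0066],[0.001,-0.0078,0.0066],[0.001,-0.0078,0.0066],[0.001,-0.0078,0.0066],[0.001,-0.0078,0.0066],[0.001,-0.0078,0.0066],[0.001,-0.0078,0.0066],[0.001,-0.0078,0.0066],[0.001,-0.0078,0.0066],[0.001,-0.0078,0.0066],[0.001,-0.0078,0.0066],[0.001,-0.0078,0.0066],[0.001,-0.0078,0.0066],[0.001,-0.0078,0.0066],[0.001,-0.0078,0.0066],[0.001,-0.0078,0.0066],[0.001,-0.0078,0.0066],[0.001,-0.0078,0.0066],[0.001,-0.0078,0.0066]], "twist": [[-0.0303,-0.0129,0.0042],[-0.0303,-0.0129,0.0042],[-0.0303,-0.0129,0.0042],[-0.0303,-0.0129,0.0042],[-0.0303,-0.0129,0.0042],[-0.0303,-0.0129,0.0042],[-0.0303,-0.0129,0.0042],[-0.0303,-0.0129,0.0042],[-0.0303,-0.0129,0.0042],[-0.0303,-0.0129,0.0042],[-0.0303,-0.0129,0.0042],[-0.0303,-0.0129,0.0042],[-0.0303,-0.0129,0.0042],[-0.0303,-0.0129,0.0042],[-0.0303,-0.0129,0.0042],[-0.0303,-0.0129,0.0042],[-0.0303,-0.0129,0.0042],[-0.0303,-0.0129,0.0042],[-0.0303,-0.0129,0.0042],[-0.0303,-0.0129,0.0042]]}}

```text
clock: 11.7
position: [0.4111, -0.4222, 0.1277]
tool_rot: [2.252, 0.167, 2.869]
force: [-0.7, 1.1, -0.8]
grip_width: 0.0399
finger_force: 0.0
```

Run:
```python
from kin import *
s=bot.observe(); print(s["qpos"].round(2))
Rt=O(YH,50); a=plan(tcp(G,Rt,0.0),Rt,10)
f=bot.grab_frame("wrist"); save(f,"w1.png")
print([(d["position"].round(4) if hasattr(d["position"],'round') else d["position"],d["score"]) for q in("scoop_grip",) for c in("top","wrist") for d in (bot.grab_frame(c) and bot.find_in(c,q))[:1]])
```

```text
[ 1.3   0.98 -0.45  1.4  -0.39  1.35  2.51]
N 10 xyz [-0.0001, 0.0, 0.0119] twist [-0.0001, 0.0003, -0.0003] mm/row 11.9 deg/row 0.02
 path [[0.415, -0.414, 0.12], [0.422, -0.397, 0.106], [0.43, -0.38, 0.091], [0.438, -0.362, 0.076], [0.445, -0.345, 0.061]] end [0.449, -0.337, 0.054]
[([0.5661, -0.3524, 0.0722], 0.97), ([0.6652, 0.1155, 0.0838], 0.26)]
```

View pics/w1.png

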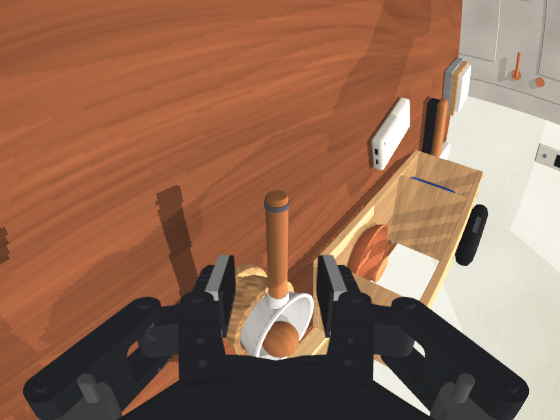

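The wrist view shows the handle at (277,190–300), centred between the finger pads (216 and 336). The alignment is good, so I go in and grip.

Call:
{"api": "apply_moves", "payload": {"claw": [0.04,0.04,0.04,0.04,0.04,0.04,0.04,0.04,0.04,0.04,0.04,0.0,0.0,0.0,0.0,0.0,0.0,0.0], "xyz": [[0,0,0.012],[0,0,0.012],[0,0,0.012],[0,0,0.012],[0,0,0.012],[0,0,0.012],[0,0,0.012],[0,0,0.012],[0,0,0.012],[0,0,0.011],[0,0,0],[0,0,0],[0,0,0],[0,0,0],[0,0,0],[0,0,0],[0,0,0],[0,0,0]], "twist": [[0,0,0],[0,0,0],[0,0,0],[0,0,0],[0,0,0],[0,0,0],[0,0,0],[0,0,0],[0,0,0],[0,0,0],[0,0,0],[0,0,0],[0,0,0],[0,0,0],[0,0,0],[0,0,0],[0,0,0],[0,0,0]], "force": 110}}

```text
clock: 13.75
position: [0.4479, -0.3364, 0.0542]
tool_rot: [2.253, 0.167, 2.87]
force: [-2.3, 0.8, 1.4]
grip_width: 0.0152
finger_force: 107.3
```

Run:
```python
from kin import *
s=bot.observe(); print(s["qpos"].round(2),s["force"].round(1))
p,r=cur(); print("grasp pt",p-r.apply([0,0,.019]))
plan(p+[0,0,.075],r,16)
```

```text
[ 1.26  1.04 -0.52  1.57 -0.38  1.09  2.51] [-2.3  0.8  1.4]
grasp pt [ 0.44204478 -0.35011005  0.0660611 ]
N 16 xyz [-0.0008, 0.0036, -0.0029] twist [0.0, 0.0, 0.0] mm/row 4.7 deg/row 0.00
 path [[0.448, -0.336, 0.059], [0.448, -0.336, 0.078], [0.448, -0.336, 0.096], [0.448, -0.336, 0.115]] end [0.448, -0.336, 0.129]
```

Call:
{"api": "apply_moves", "payload": {"claw": [0,0,0,0,0,0,0,0,0,0,0,0,0,0,0,0,0,0], "xyz": [[-0.0008,0.0036,-0.0029],[-0.0008,0.0036,-0.0029],[-0.0008,0.0036,-0.0029],[-0.0008,0.0036,-0.0029],[-0.0008,0.0036,-0.0029],[-0.0008,0.0036,-0.0029],[-0.0008,0.0036,-0.0029],[-0.0008,0.0036,-0.0029],[-0.0008,0.0036,-0.0029],[-0.0008,0.0036,-0.0029],[-0.0008,0.0036,-0.0029],[-0.0008,0.0036,-0.0029],[-0.0008,0.0036,-0.0029],[-0.0008,0.0036,-0.0029],[-0.0008,0.0036,-0.0029],[-0.0008,0.0036,-0.0029],[0,0,0],[0,0,0]], "twist": [[0,0,0],[0,0,0],[0,0,0],[0,0,0],[0,0,0],[0,0,0],[0,0,0],[0,0,0],[0,0,0],[0,0,0],[0,0,0],[0,0,0],[0,0,0],[0,0,0],[0,0,0],[0,0,0],[0,0,0],[0,0,0]]}}

```text
clock: 15.55
position: [0.4484, -0.3362, 0.1293]
tool_rot: [2.253, 0.167, 2.87]
force: [0.4, 0.0, -2.2]
grip_width: 0.0152
finger_force: 107.6
```

Run:
```python
from kin import *
s=bot.observe(); print(s["qpos"].round(2),s["force"].round(1))
p,r=cur(); print("grasp pt",p-r.apply([0,0,.019]))
g=bot.grab_frame("scene"); b=cv2.cvtColor(np.array(g["img"]),cv2.COLOR_RGB2BGR)[225:415,155:375]
cv2.imwrite("pics/lift.png",cv2.resize(b,None,fx=3,fy=3,interpolation=cv2.INTER_CUBIC))
q=project(g,[[.588,-.3595,.153]]) ; print("expected rim centre in crop",(q-[155,225])*3)
d=np.array([0,0,0.0])
dish=np.array([0.728,-0.053]); gp=dish-YBv*0.03-0.147*XB
Rt=O(YB,50)
print("target",gp)
a=plan(tcp(np.r_[0.425,-0.30,.141],O(YH,50)),O(YH,50),8)
b=plan(tcp(np.r_[gp-.155*XB,.132],Rt),Rt,20,a)
for pp in (a,b): print(ik(pp[0],pp[1],P0,[s["qpos"]])[1:])
```

```text
[ 1.27  0.93 -0.54  1.58 -0.41  1.17  2.46] [ 0.4  0.  -2.2]
grasp pt [ 0.44248877 -0.34984876  0.14110562]
expected rim centre in crop [[233.33297203 367.6859505 ]]
target [ 0.58270604 -0.09039874]
N 8 xyz [0.0037, 0.0039, 0.0038] twist [-0.0002, 0.0003, -0.0003] mm/row 6.6 deg/row 0.03
 path [[0.446, -0.33, 0.129], [0.442, -0.317, 0.129], [0.437, -0.305, 0.129], [0.433, -0.293, 0.129]] end [0.431, -0.286, 0.129]
N 20 xyz [0.0021, 0.0062, 0.0078] twist [-0.001, 0.0045, -0.0036] mm/row 10.2 deg/row 0.34
 path [[0.432, -0.276, 0.129], [0.434, -0.225, 0.127], [0.435, -0.175, 0.124], [0.434, -0.124, 0.122]] end [0.433, -0.083, 0.12]
(np.float64(3.068347556252567e-06), np.float64(0.38241864122157043), np.float64(0.002187659047390762))
(np.float64(7.686484140692543e-06), np.float64(0.34665344704624035), np.float64(0.0022639787905199974))
```

View pics/lift.png

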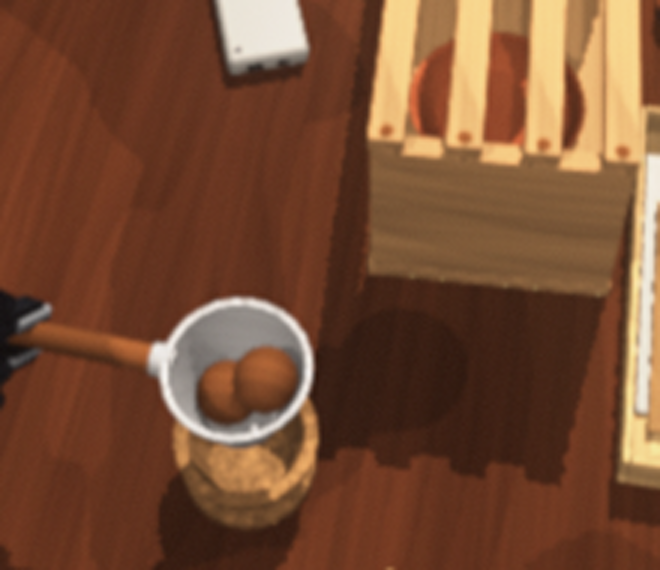

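The rim centre is at (237,370) against an expected (233,368), so there is no sag, and both balls are in the cup. Next I carry it in front of the bay.

Call:
{"api": "apply_moves", "payload": {"claw": [0,0,0,0,0,0,0,0], "xyz": [[0.0037,0.0039,0.0038],[0.0037,0.0039,0.0038],[0.0037,0.0039,0.0038],[0.0037,0.0039,0.0038],[0.0037,0.0039,0.0038],[0.0037,0.0039,0.0038],[0.0037,0.0039,0.0038],[0.0037,0.0039,0.0038]], "twist": [[0,0,0],[0,0,0],[0,0,0],[0,0,0],[0,0,0],[0,0,0],[0,0,0],[0,0,0]]}}

```text
clock: 16.4
position: [0.4309, -0.2859, 0.1294]
tool_rot: [2.253, 0.167, 2.87]
force: [0.6, -0.6, -1.6]
grip_width: 0.0147
finger_force: 107.6
```

Call:
{"api": "apply_moves", "payload": {"claw": [0,0,0,0,0,0,0,0,0,0,0,0,0,0,0,0,0,0,0,0], "xyz": [[0.0021,0.0062,0.0078],[0.0021,0.0062,0.0078],[0.0021,0.0062,0.0078],[0.0021,0.0062,0.0078],[0.0021,0.0062,0.0078],[0.0021,0.0062,0.0078],[0.0021,0.0062,0.0078],[0.0021,0.0062,0.0078],[0.0021,0.0062,0.0078],[0.0021,0.0062,0.0078],[0.0021,0.0062,0.0078],[0.0021,0.0062,0.0078],[0.0021,0.0062,0.0078],[0.0021,0.0062,0.0078],[0.0021,0.0062,0.0078],[0.0021,0.0062,0.0078],[0.0021,0.0062,0.0078],[0.0021,0.0062,0.0078],[0.0021,0.0062,0.0078],[0.0021,0.0062,0.0078]], "twist": [[-0.001,0.0045,-0.0036],[-0.001,0.0045,-0.0036],[-0.001,0.0045,-0.0036],[-0.001,0.0045,-0.0036],[-0.001,0.0045,-0.0036],[-0.001,0.0045,-0.0036],[-0.001,0.0045,-0.0036],[-0.001,0.0045,-0.0036],[-0.001,0.0045,-0.0036],[-0.001,0.0045,-0.0036],[-0.001,0.0045,-0.0036],[-0.001,0.0045,-0.0036],[-0.001,0.0045,-0.0036],[-0.001,0.0045,-0.0036],[-0.001,0.0045,-0.0036],[-0.001,0.0045,-0.0036],[-0.001,0.0045,-0.0036],[-0.001,0.0045,-0.0036],[-0.001,0.0045,-0.0036],[-0.001,0.0045,-0.0036]]}}

```text
clock: 18.4
position: [0.4337, -0.0823, 0.1204]
tool_rot: [2.252, 0.166, 2.987]
force: [0.0, 0.2, -0.5]
grip_width: 0.0152
finger_force: 107.6
```

Run:
```python
from kin import *
s=bot.observe(); print(s["qpos"].round(2),s["force"].round(1))
dish=np.array([0.728,-0.053]); gp=dish-YBv*0.03-0.147*XB; Rt=O(YB,50)
p,r=cur(); print("grasp pt",p-r.apply([0,0,.019]),"rot err deg",np.degrees((Rt.inv()*r).magnitude()))
a=plan(tcp(np.r_[gp-.145*XB,.116],Rt),Rt,4)
b=plan(tcp(np.r_[gp,.114],Rt),Rt,16,a)
for yy in (25,0,-25,-48):
  Q=O(YB,yy); q,e,m,_=ik(tcp(np.r_[gp,.114],Q),Q,P0,[s["qpos"]]); M=frames(q)
  el=np.array([0,0,P0[0,2]]); P=[M[1].apply(P0[2])+el]; P.append(P[0]+M[3].apply(P0[4])); print(yy,q.round(2),e,m,"elbow,wrist",P[0].round(2),P[1].round(2))
```

```text
[ 1.17  0.83 -0.75  2.07 -0.52  0.73  2.47] [ 0.   0.2 -0.5]
grasp pt [ 0.429498   -0.09654559  0.13218156] rot err deg 0.180744902719437
N 4 xyz [-0.0014, -0.0034, 0.0028] twist [-0.0002, 0.0003, -0.0007] mm/row 4.6 deg/row 0.05
 path [[0.436, -0.083, 0.116], [0.438, -0.083, 0.112], [0.44, -0.083, 0.108], [0.442, -0.083, 0.104]] end [0.442, -0.083, 0.104]
N 16 xyz [-0.0087, -0.0001, 0.0024] twist [0.0, 0.0, 0.0] mm/row 9.0 deg/row 0.00
 path [[0.451, -0.083, 0.104], [0.487, -0.081, 0.103], [0.523, -0.079, 0.103], [0.559, -0.078, 0.102]] end [0.586, -0.076, 0.102]
25 [ 0.94  0.86 -0.95  1.88  0.35  0.55  1.53] 2.0373408400304422e-06 0.3881465455893647 elbow,wrist [ 0.22 -0.34  0.67] [ 0.51 -0.22  0.38]
0 [ 0.67  0.7  -0.83  1.98  0.97  0.58  0.84] 3.0533933396972296e-06 0.4160640080793373 elbow,wrist [ 0.25 -0.23  0.73] [ 0.5  -0.09  0.41]
-25 [ 0.3   0.68 -0.65  2.03  1.34  0.88  0.38] 3.9978774895956025e-06 0.39502670158638464 elbow,wrist [ 0.31 -0.12  0.73] [0.5  0.03 0.38]
-48 [-0.22  0.75 -0.2   2.04  1.37  1.04  0.2 ] 6.402008852413651e-06 0.39342919531447107 elbow,wrist [0.36 0.06 0.71] [0.49 0.13 0.31]
```

Call:
{"api": "apply_moves", "payload": {"claw": [0,0,0,0,0,0,0,0,0,0,0,0,0,0,0,0,0,0,0,0], "xyz": [[-0.0014,-0.0034,0.0028],[-0.0014,-0.0034,0.0028],[-0.0014,-0.0034,0.0028],[-0.0014,-0.0034,0.0028],[-0.0087,-0.0001,0.0024],[-0.0087,-0.0001,0.0024],[-0.0087,-0.0001,0.0024],[-0.0087,-0.0001,0.0024],[-0.0087,-0.0001,0.0024],[-0.0087,-0.0001,0.0024],[-0.0087,-0.0001,0.0024],[-0.0087,-0.0001,0.0024],[-0.0087,-0.0001,0.0024],[-0.0087,-0.0001,0.0024],[-0.0087,-0.0001,0.0024],[-0.0087,-0.0001,0.0024],[-0.0087,-0.0001,0.0024],[-0.0087,-0.0001,0.0024],[-0.0087,-0.0001,0.0024],[-0.0087,-0.0001,0.0024]], "twist": [[0,0,0],[0,0,0],[0,0,0],[0,0,0],[0,0,0],[0,0,0],[0,0,0],[0,0,0],[0,0,0],[0,0,0],[0,0,0],[0,0,0],[0,0,0],[0,0,0],[0,0,0],[0,0,0],[0,0,0],[0,0,0],[0,0,0],[0,0,0]]}}

```text
clock: 20.4
position: [0.5871, -0.0776, 0.1018]
tool_rot: [2.252, 0.166, 2.986]
force: [-0.4, 0.7, -2.7]
grip_width: 0.0152
finger_force: 107.6
```

Run:
```python
from kin import *
s=bot.observe(); print(s["qpos"].round(2),s["force"].round(1))
dish=np.array([0.728,-0.053]); gp=dish-YBv*0.03-0.147*XB
p,r=cur(); g=p-r.apply([0,0,.019]); print("grasp pt",g,"target",gp)
ims=[]
for c,sl in(("scene",np.s_[215:355,250:390]),("top",np.s_[130:270,235:375])):
  f=bot.grab_frame(c); ims.append(cv2.resize(cv2.cvtColor(np.array(f["img"])[sl],cv2.COLOR_RGB2BGR),(398,398),interpolation=cv2.INTER_CUBIC))
cv2.imwrite("pics/in.png",np.hstack(ims))
g0=np.r_[gp,.114]; a=None
for l,n in ((0,18),(-48,20)):
  Rt=O(YB,l); a=plan(tcp(g0,Rt),Rt,n,a)
```

```text
[ 0.92  0.95 -0.69  1.75 -0.5   0.78  2.32] [-0.4  0.7 -2.7]
grasp pt [ 0.58288727 -0.09190187  0.1136429 ] target [ 0.58270604 -0.09039874]
N 18 xyz [0.0, -0.0008, -0.0] twist [0.0468, 0.0, -0.0127] mm/row 0.8 deg/row 2.78
 path [[0.587, -0.078, 0.101], [0.588, -0.08, 0.099], [0.588, -0.083, 0.098], [0.588, -0.086, 0.096], [0.588, -0.089, 0.096]] end [0.588, -0.09, 0.096]
N 20 xyz [0.0, -0.0008, -0.0] twist [0.0404, 0.0, -0.0109] mm/row 0.8 deg/row 2.40
 path [[0.588, -0.091, 0.096], [0.588, -0.094, 0.096], [0.588, -0.098, 0.098], [0.589, -0.102, 0.1]] end [0.589, -0.104, 0.102]
```

View pics/in.png

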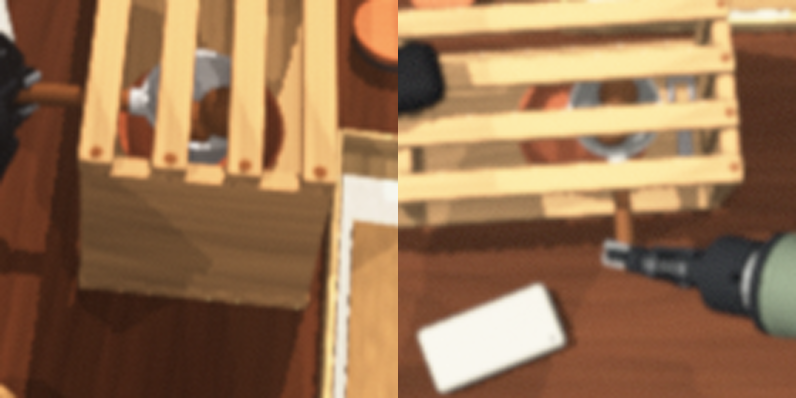

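Both views show the cup under the slats with the balls inside: the top crop has it at (618,115), about 30 mm right of the dish centre, as planned. Now I tip.

Call:
{"api": "apply_moves", "payload": {"claw": [0,0,0,0,0,0,0,0,0,0,0,0,0,0,0,0,0,0], "xyz": [[0,-0.0008,0],[0,-0.0008,0],[0,-0.0008,0],[0,-0.0008,0],[0,-0.0008,0],[0,-0.0008,0],[0,-0.0008,0],[0,-0.0008,0],[0,-0.0008,0],[0,-0.0008,0],[0,-0.0008,0],[0,-0.0008,0],[0,-0.0008,0],[0,-0.0008,0],[0,-0.0008,0],[0,-0.0008,0],[0,-0.0008,0],[0,-0.0008,0]], "twist": [[0.0468,0,-0.0127],[0.0468,0,-0.0127],[0.0468,0,-0.0127],[0.0468,0,-0.0127],[0.0468,0,-0.0127],[0.0468,0,-0.0127],[0.0468,0,-0.0127],[0.0468,0,-0.0127],[0.0468,0,-0.0127],[0.0468,0,-0.0127],[0.0468,0,-0.0127],[0.0468,0,-0.0127],[0.0468,0,-0.0127],[0.0468,0,-0.0127],[0.0468,0,-0.0127],[0.0468,0,-0.0127],[0.0468,0,-0.0127],[0.0468,0,-0.0127]]}}

```text
clock: 22.3
position: [0.5866, -0.0901, 0.0958]
tool_rot: [-3.14, 0.261, -3.092]
force: [0.1, -0.5, -1.7]
grip_width: 0.0148
finger_force: 107.8
```

Run:
```python
from kin import *
s=bot.observe(); print(s["qpos"].round(2),s["force"].round(1))
dish=np.array([0.728,-0.053]); gp=dish-YBv*0.03-0.147*XB
p,r=cur(); print("grasp pt",p-r.apply([0,0,.019]),"rot err",np.degrees((O(YB,0).inv()*r).as_rotvec()))
g0=np.r_[gp,.114]; a=None
for l,n in ((-28,20),(-49,14)):
  Rt=O(YB,l); a=plan(tcp(g0,Rt),Rt,n,a)
```

```text
[ 0.07  0.56 -0.01  2.02 -0.08  0.3   1.77] [ 0.1 -0.5 -1.7]
grasp pt [ 0.5816548  -0.09035825  0.11414559] rot err [0.10981793 0.02271836 0.03203071]
N 20 xyz [-0.0001, -0.0004, 0.0] twist [0.0235, -0.0, -0.0063] mm/row 0.4 deg/row 1.39
 path [[0.587, -0.091, 0.096], [0.587, -0.092, 0.096], [0.588, -0.094, 0.097], [0.588, -0.096, 0.097]] end [0.589, -0.098, 0.098]
N 14 xyz [0.0001, -0.0005, 0.0] twist [0.0253, -0.0001, -0.0068] mm/row 0.5 deg/row 1.50
 path [[0.589, -0.098, 0.098], [0.589, -0.099, 0.099], [0.588, -0.101, 0.1], [0.588, -0.102, 0.101], [0.588, -0.103, 0.102]] end [0.588, -0.103, 0.102]
```

Call:
{"api": "apply_moves", "payload": {"claw": [0,0,0,0,0,0,0,0,0,0,0,0,0,0,0,0,0,0,0,0], "xyz": [[0,-0.0004,0],[0,-0.0004,0],[0,-0.0004,0],[0,-0.0004,0],[0,-0.0004,0],[0,-0.0004,0],[0,-0.0004,0],[0,-0.0004,0],[0,-0.0004,0],[0,-0.0004,0],[0,-0.0004,0],[0,-0.0004,0],[0,-0.0004,0],[0,-0.0004,0],[0,-0.0004,0],[0,-0.0004,0],[0,-0.0004,0],[0,-0.0004,0],[0,-0.0004,0],[0,-0.0004,0]], "twist": [[0.0235,0,-0.0063],[0.0235,0,-0.0063],[0.0235,0,-0.0063],[0.0235,0,-0.0063],[0.0235,0,-0.0063],[0.0235,0,-0.0063],[0.0235,0,-0.0063],[0.0235,0,-0.0063],[0.0235,0,-0.0063],[0.0235,0,-0.0063],[0.0235,0,-0.0063],[0.0235,0,-0.0063],[0.0235,0,-0.0063],[0.0235,0,-0.0063],[0.0235,0,-0.0063],[0.0235,0,-0.0063],[0.0235,0,-0.0063],[0.0235,0,-0.0063],[0.0235,0,-0.0063],[0.0235,0,-0.0063]]}}

```text
clock: 24.3
position: [0.587, -0.0977, 0.0973]
tool_rot: [-2.64, 0.23, -2.967]
force: [0.1, 0.9, -1.7]
grip_width: 0.0149
finger_force: 107.9
```

Run:
```python
from kin import *
s=bot.observe(); print(s["qpos"].round(2),s["force"].round(1))
dish=np.array([0.728,-0.053]); gp=dish-YBv*0.03-0.147*XB
p,r=cur(); print("grasp pt",p-r.apply([0,0,.019]),"rot err",np.degrees((O(YB,-28).inv()*r).as_rotvec()))
Rt=O(YB,-49); a=plan(tcp(np.r_[gp,.114],Rt),Rt,14)
```

```text
[-0.72  0.77  0.73  2.09  0.11  0.21  1.37] [ 0.1  0.9 -1.7]
grasp pt [ 0.58167736 -0.08937759  0.11353791] rot err [-0.05532728  0.06273674  0.04111907]
N 14 xyz [-0.0001, -0.0006, 0.0] twist [0.0254, -0.0001, -0.0068] mm/row 0.6 deg/row 1.51
 path [[0.587, -0.098, 0.098], [0.587, -0.1, 0.099], [0.588, -0.101, 0.1], [0.588, -0.102, 0.101], [0.589, -0.104, 0.102]] end [0.589, -0.104, 0.103]
```

Call:
{"api": "apply_moves", "payload": {"claw": [0,0,0,0,0,0,0,0,0,0,0,0,0,0,0,0,0], "xyz": [[0,-0.0005,0],[0,-0.0005,0],[0,-0.0005,0],[0,-0.0005,0],[0,-0.0005,0],[0,-0.0005,0],[0,-0.0005,0],[0,-0.0005,0],[0,-0.0005,0],[0,-0.0005,0],[0,-0.0005,0],[0,-0.0005,0],[0,-0.0005,0],[0,-0.0005,0],[0,0,0],[0,0,0],[0,0,0]], "twist": [[0.0254,0,-0.0068],[0.0254,0,-0.0068],[0.0254,0,-0.0068],[0.0254,0,-0.0068],[0.0254,0,-0.0068],[0.0254,0,-0.0068],[0.0254,0,-0.0068],[0.0254,0,-0.0068],[0.0254,0,-0.0068],[0.0254,0,-0.0068],[0.0254,0,-0.0068],[0.0254,0,-0.0068],[0.0254,0,-0.0068],[0.0254,0,-0.0068],[0,0,0],[0,0,0],[0,0,0]]}}

```text
clock: 26.0
position: [0.5876, -0.1036, 0.1019]
tool_rot: [-2.27, 0.171, -2.893]
force: [0.2, -1.5, -1.3]
grip_width: 0.0148
finger_force: 107.8
```

Run:
```python
from kin import *
s=bot.observe(); print(s["qpos"].round(2),s["force"].round(1))
p,r=cur(); print("grasp pt",p-r.apply([0,0,.019]),"rot err",np.degrees((O(YB,-49).inv()*r).as_rotvec()))
ims=[]
for c,sl in(("scene",np.s_[215:355,250:390]),("top",np.s_[130:270,235:375])):
  f=bot.grab_frame(c); ims.append(cv2.resize(cv2.cvtColor(np.array(f["img"])[sl],cv2.COLOR_RGB2BGR),(398,398),interpolation=cv2.INTER_CUBIC))
  print(c,[(np.round(d["position"],3).tolist(),round(d["score"],2)) for d in bot.find_in(c,"ball_a")[:3]])
cv2.imwrite("pics/pour.png",np.hstack(ims))
```

```text
[-1.02  1.12  0.99  2.07  0.11  0.25  1.22] [ 0.2 -1.5 -1.3]
grasp pt [ 0.58200709 -0.08996935  0.11394475] rot err [-0.02319197  0.05135696  0.06763445]
scene []
top [([0.755, -0.06, 0.056], 0.55)]
```

View pics/pour.png

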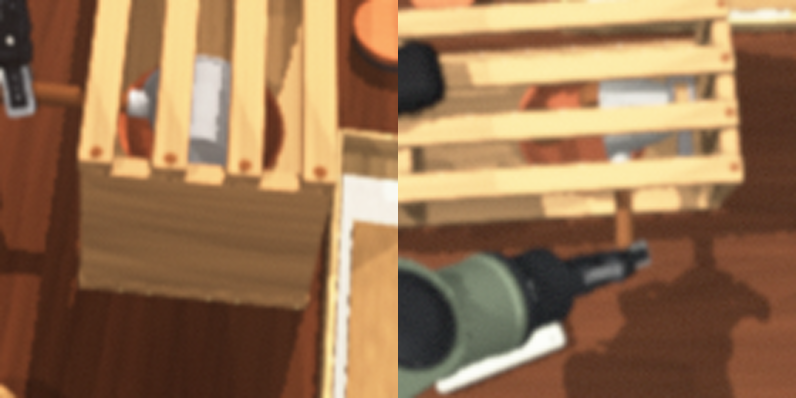

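The cup lies on its side over the dish. One ball shows at (590,92) in the top crop; the other is hidden by the cup or a slat. I'll raise the cup slightly, withdraw it while still tipped so it clears the balls, and check then.

Run:
```python
from kin import *
q=bot.observe()["qpos"]
Rt=O(YB,-49); p,r=cur(); g=p-r.apply([0,0,.019]); 
a=plan(p+[0,0,.004],r,2); b=plan(a[0]-np.r_[.14*XB,0],r,16,a)
for x in (.05,.1,.14):
  Q=ik(p-np.r_[x*XB,-.004],r,P0,[q],w=.005); print(x,Q[0].round(2),Q[1:])
g2=g-np.r_[.14*XB,-.02]
for l in (-25,0,25,50):
  Rt=O(YB,l); Q=ik(tcp(g2,Rt),Rt,P0,[q],w=.03); print(l,Q[0].round(2),Q[1:])
```

```text
N 2 xyz [-0.0003, -0.0015, -0.0013] twist [0.0, 0.0, 0.0] mm/row 2.0 deg/row 0.00
 path [[0.588, -0.103, 0.104], [0.588, -0.103, 0.106]] end [0.588, -0.103, 0.106]
N 16 xyz [0.0085, -0.0, -0.0023] twist [0.0, 0.0, 0.0] mm/row 8.8 deg/row 0.00
 path [[0.579, -0.104, 0.106], [0.544, -0.106, 0.106], [0.508, -0.107, 0.106], [0.473, -0.109, 0.106]] end [0.447, -0.11, 0.106]
0.05 [-0.9   0.88  0.68  2.19  1.06  0.43  0.29] (np.float64(1.1227780174282883e-05), np.float64(0.23893311708729792), np.float64(0.0014538508709709339))
0.1 [-0.88  0.81  0.57  2.31  1.25  0.51  0.06] (np.float64(9.81590678931532e-06), np.float64(0.12281698566473098), np.float64(0.0011019330179643787))
0.14 [-0.96  0.83  0.62  2.4   1.33  0.45 -0.08] (np.float64(1.265100890354225e-05), np.float64(0.027805150133849654), np.float64(0.0012601527277745779))
-25 [ 0.48  0.56 -0.9   2.36  1.42  0.92  0.16] (np.float64(4.8875496212472596e-05), np.float64(0.07069351603323293), np.float64(0.01019630080299158))
0 [ 0.91  0.54 -1.    2.29  1.08  0.49  0.7 ] (np.float64(3.349133704080935e-05), np.float64(0.1361525216553221), np.float64(0.007449964343234666))
25 [ 1.21  0.73 -1.07  2.17  0.29  0.46  1.62] (np.float64(1.733541465363763e-05), np.float64(0.25618898907279153), np.float64(0.004725181189511633))
50 [ 1.39  1.05 -1.15  2.03  0.05  0.7   1.91] (np.float64(6.778840049145719e-06), np.float64(0.3509816015448999), np.float64(0.0021644600991999135))
```

Run:
```python
from kin import *
p,r=cur(); g=p-r.apply([0,0,.019]); 
g1=g+np.r_[-.015*YBv,.004]
a=plan(tcp(g1,r),r,4); 
for l,z,n in ((-10,.118,10),(20,.130,8),(50,.130,8)):
  Rt=O(YB,l); a=plan(tcp(np.r_[g1[:2],z],Rt),Rt,n,a)
```

```text
N 4 xyz [0.0006, -0.0032, 0.0021] twist [0.0, 0.0, 0.0] mm/row 3.9 deg/row 0.00
 path [[0.588, -0.107, 0.103], [0.588, -0.111, 0.104], [0.588, -0.115, 0.105], [0.588, -0.118, 0.106]] end [0.588, -0.118, 0.106]
N 10 xyz [-0.0, 0.0012, -0.0] twist [-0.0657, -0.0, 0.0175] mm/row 1.2 deg/row 3.90
 path [[0.588, -0.118, 0.105], [0.588, -0.116, 0.103], [0.588, -0.114, 0.102], [0.588, -0.112, 0.101], [0.588, -0.11, 0.1]] end [0.588, -0.108, 0.1]
N 8 xyz [-0.0004, 0.0014, -0.0015] twist [-0.0632, -0.0, 0.0169] mm/row 2.1 deg/row 3.75
 path [[0.588, -0.107, 0.101], [0.587, -0.104, 0.104], [0.587, -0.101, 0.107], [0.587, -0.099, 0.111]] end [0.587, -0.098, 0.113]
N 8 xyz [-0.0, 0.0012, -0.0001] twist [-0.0633, -0.0, 0.0169] mm/row 1.2 deg/row 3.75
 path [[0.587, -0.097, 0.113], [0.587, -0.095, 0.114], [0.587, -0.093, 0.116], [0.587, -0.091, 0.117]] end [0.587, -0.091, 0.118]
```

Call:
{"api": "apply_moves", "payload": {"claw": [0,0,0,0,0,0,0,0,0,0,0,0,0,0,0,0,0], "xyz": [[0.0006,-0.0032,0.0021],[0.0006,-0.0032,0.0021],[0.0006,-0.0032,0.0021],[0.0006,-0.0032,0.0021],[0,0.0009,0],[0,0.0009,0],[0,0.0009,0],[0,0.0009,0],[0,0.0009,0],[0,0.0009,0],[0,0.0009,0],[0,0.0009,0],[0,0.0009,0],[0,0.0009,0],[0,0.0009,0],[0,0.0009,0],[0,0.0009,0]], "twist": [[0,0,0],[0,0,0],[0,0,0],[0,0,0],[-0.0505,0,0.0135],[-0.0505,0,0.0135],[-0.0505,0,0.0135],[-0.0505,0,0.0135],[-0.0505,0,0.0135],[-0.0505,0,0.0135],[-0.0505,0,0.0135],[-0.0505,0,0.0135],[-0.0505,0,0.0135],[-0.0505,0,0.0135],[-0.0505,0,0.0135],[-0.0505,0,0.0135],[-0.0505,0,0.0135]]}}

```text
clock: 27.9
position: [0.5875, -0.109, 0.1001]
tool_rot: [-2.962, 0.258, -3.046]
force: [-0.2, 0.0, -2.2]
grip_width: 0.0145
finger_force: 108.0
```

Run:
```python
from kin import *
s=bot.observe(); print(s["qpos"].round(2),s["force"].round(1))
p,r=cur(); g=p-r.apply([0,0,.019]); print(g,np.degrees((O(YB,-10).inv()*r).as_rotvec()))
g=np.array([.5819,-.105,0]) if abs(g[1]+.105)<.003 else g; a=None
for l,z,n in ((20,.130,9),(50,.130,10)):
  Rt=O(YB,l); a=plan(tcp(np.r_[g[:2],z],Rt),Rt,n,a)
```

```text
[-0.19  0.58  0.26  2.04  0.05  0.26  1.6 ] [-0.2  0.  -2.2]
[ 0.5824735  -0.10612175  0.11819395] [-0.02108227  0.00271333  0.07233588]
N 9 xyz [-0.0003, 0.0013, -0.0013] twist [-0.0562, 0.0, 0.0149] mm/row 1.9 deg/row 3.33
 path [[0.587, -0.108, 0.101], [0.587, -0.105, 0.104], [0.587, -0.102, 0.106], [0.587, -0.1, 0.109], [0.587, -0.098, 0.113]] end [0.587, -0.098, 0.113]
N 10 xyz [-0.0, 0.0009, -0.0] twist [-0.0505, 0.0, 0.0136] mm/row 0.9 deg/row 3.00
 path [[0.587, -0.097, 0.113], [0.586, -0.096, 0.114], [0.586, -0.094, 0.115], [0.586, -0.093, 0.116], [0.586, -0.091, 0.117]] end [0.586, -0.091, 0.118]
```

Call:
{"api": "apply_moves", "payload": {"claw": [0,0,0,0,0,0,0,0,0,0,0,0,0,0,0,0,0,0,0], "xyz": [[-0.0003,0.0013,-0.0013],[-0.0003,0.0013,-0.0013],[-0.0003,0.0013,-0.0013],[-0.0003,0.0013,-0.0013],[-0.0003,0.0013,-0.0013],[-0.0003,0.0013,-0.0013],[-0.0003,0.0013,-0.0013],[-0.0003,0.0013,-0.0013],[-0.0003,0.0013,-0.0013],[0,0.0009,0],[0,0.0009,0],[0,0.0009,0],[0,0.0009,0],[0,0.0009,0],[0,0.0009,0],[0,0.0009,0],[0,0.0009,0],[0,0.0009,0],[0,0.0009,0]], "twist": [[-0.0562,0,0.0149],[-0.0562,0,0.0149],[-0.0562,0,0.0149],[-0.0562,0,0.0149],[-0.0562,0,0.0149],[-0.0562,0,0.0149],[-0.0562,0,0.0149],[-0.0562,0,0.0149],[-0.0562,0,0.0149],[-0.0505,0,0.0136],[-0.0505,0,0.0136],[-0.0505,0,0.0136],[-0.0505,0,0.0136],[-0.0505,0,0.0136],[-0.0505,0,0.0136],[-0.0505,0,0.0136],[-0.0505,0,0.0136],[-0.0505,0,0.0136],[-0.0505,0,0.0136]]}}

```text
clock: 29.8
position: [0.586, -0.0912, 0.1167]
tool_rot: [2.253, 0.166, 2.989]
force: [0.2, 0.2, -1.1]
grip_width: 0.0148
finger_force: 107.7
```

Run:
```python
from kin import *
s=bot.observe(); print(s["qpos"].round(2),s["force"].round(1))
p,r=cur(); g=p-r.apply([0,0,.019]); print(g,np.degrees((O(YB,50).inv()*r).as_rotvec()))
Rt=O(YB,50); R2=O(YH,50)
a=plan(p-np.r_[.152*XB,0.003],Rt,14)
b=plan(tcp(np.array([.425,-.30,.141]),R2),R2,16,a)
c=plan(tcp(np.array([.4425,-.350,.141]),R2),R2,8,b)
```

```text
[ 0.93  0.93 -0.68  1.73 -0.5   0.83  2.31] [ 0.2  0.2 -1.1]
[ 0.58180219 -0.10544166  0.12846398] [0.05388414 0.002592   0.07745398]
N 14 xyz [0.0105, -0.0002, -0.0027] twist [-0.0001, -0.0, -0.0001] mm/row 10.8 deg/row 0.01
 path [[0.575, -0.092, 0.116], [0.543, -0.093, 0.116], [0.51, -0.095, 0.115], [0.478, -0.097, 0.115], [0.445, -0.099, 0.114]] end [0.434, -0.099, 0.114]
N 16 xyz [-0.0023, -0.0068, -0.0093] twist [0.0012, -0.0056, 0.0045] mm/row 11.7 deg/row 0.42
 path [[0.435, -0.111, 0.115], [0.436, -0.158, 0.118], [0.435, -0.205, 0.122], [0.433, -0.252, 0.126]] end [0.431, -0.287, 0.129]
N 8 xyz [-0.0037, -0.0038, -0.0038] twist [0.0001, -0.0, 0.0001] mm/row 6.5 deg/row 0.01
 path [[0.433, -0.293, 0.129], [0.437, -0.305, 0.129], [0.442, -0.317, 0.129], [0.446, -0.33, 0.129]] end [0.448, -0.336, 0.129]
```

Joints are back near the entry configuration, so I withdraw, then check the balls.

Call:
{"api": "apply_moves", "payload": {"claw": [0,0,0,0,0,0,0,0,0,0,0,0,0,0], "xyz": [[0.0105,-0.0002,-0.0027],[0.0105,-0.0002,-0.0027],[0.0105,-0.0002,-0.0027],[0.0105,-0.0002,-0.0027],[0.0105,-0.0002,-0.0027],[0.0105,-0.0002,-0.0027],[0.0105,-0.0002,-0.0027],[0.0105,-0.0002,-0.0027],[0.0105,-0.0002,-0.0027],[0.0105,-0.0002,-0.0027],[0.0105,-0.0002,-0.0027],[0.0105,-0.0002,-0.0027],[0.0105,-0.0002,-0.0027],[0.0105,-0.0002,-0.0027]], "twist": [[0,0,0],[0,0,0],[0,0,0],[0,0,0],[0,0,0],[0,0,0],[0,0,0],[0,0,0],[0,0,0],[0,0,0],[0,0,0],[0,0,0],[0,0,0],[0,0,0]]}}

```text
clock: 31.2
position: [0.4339, -0.0987, 0.1141]
tool_rot: [2.254, 0.167, 2.99]
force: [0.3, -0.1, -0.9]
grip_width: 0.0153
finger_force: 107.7
```

Call:
{"api": "apply_moves", "payload": {"claw": [0,0,0,0,0,0,0,0,0,0,0,0,0,0,0,0], "xyz": [[-0.0023,-0.0068,-0.0093],[-0.0023,-0.0068,-0.0093],[-0.0023,-0.0068,-0.0093],[-0.0023,-0.0068,-0.0093],[-0.0023,-0.0068,-0.0093],[-0.0023,-0.0068,-0.0093],[-0.0023,-0.0068,-0.0093],[-0.0023,-0.0068,-0.0093],[-0.0023,-0.0068,-0.0093],[-0.0023,-0.0068,-0.0093],[-0.0023,-0.0068,-0.0093],[-0.0023,-0.0068,-0.0093],[-0.0023,-0.0068,-0.0093],[-0.0023,-0.0068,-0.0093],[-0.0023,-0.0068,-0.0093],[-0.0023,-0.0068,-0.0093]], "twist": [[0.0012,-0.0056,0.0045],[0.0012,-0.0056,0.0045],[0.0012,-0.0056,0.0045],[0.0012,-0.0056,0.0045],[0.0012,-0.0056,0.0045],[0.0012,-0.0056,0.0045],[0.0012,-0.0056,0.0045],[0.0012,-0.0056,0.0045],[0.0012,-0.0056,0.0045],[0.0012,-0.0056,0.0045],[0.0012,-0.0056,0.0045],[0.0012,-0.0056,0.0045],[0.0012,-0.0056,0.0045],[0.0012,-0.0056,0.0045],[0.0012,-0.0056,0.0045],[0.0012,-0.0056,0.0045]]}}

```text
clock: 32.8
position: [0.4311, -0.2867, 0.1297]
tool_rot: [2.254, 0.168, 2.873]
force: [-0.3, -0.2, -0.6]
grip_width: 0.015
finger_force: 107.8
```

Run:
```python
from kin import *
s=bot.observe(); print(s["qpos"].round(2),s["force"].round(1))
p,r=cur(); g=p-r.apply([0,0,.019]); print(g,np.degrees((O(YH,50).inv()*r).as_rotvec()))
R2=O(YH,50)
c=plan(tcp(np.array([.4422,-.350,.141]),R2),R2,10)
ims=[]
for c,sl in(("scene",np.s_[215:415,190:390]),("top",np.s_[130:330,230:430])):
  f=bot.grab_frame(c); ims.append(cv2.resize(cv2.cvtColor(np.array(f["img"])[sl],cv2.COLOR_RGB2BGR),(398,398),interpolation=cv2.INTER_CUBIC))
  print(c,[(np.round(d["position"],3).tolist(),round(d["score"],2)) for d in bot.find_in(c,"ball_a")[:3]])
cv2.imwrite("pics/out.png",np.hstack(ims))
```

```text
[ 1.32  0.89 -0.62  1.72 -0.39  1.07  2.44] [-0.3 -0.2 -0.6]
[ 0.42522865 -0.30041998  0.14149631] [ 0.09210736 -0.00314805 -0.03433341]
N 10 xyz [-0.0029, -0.0031, -0.003] twist [-0.0002, 0.0, 0.0001] mm/row 5.2 deg/row 0.01
 path [[0.433, -0.292, 0.13], [0.436, -0.301, 0.13], [0.44, -0.311, 0.13], [0.443, -0.321, 0.13], [0.446, -0.331, 0.129]] end [0.448, -0.336, 0.129]
scene [([0.749, -0.075, 0.052], 0.46), ([0.735, -0.02, 0.051], 0.46), ([0.734, -0.042, 0.174], 0.28)]
top [([0.721, -0.048, 0.023], 0.51)]
```

View pics/out.png

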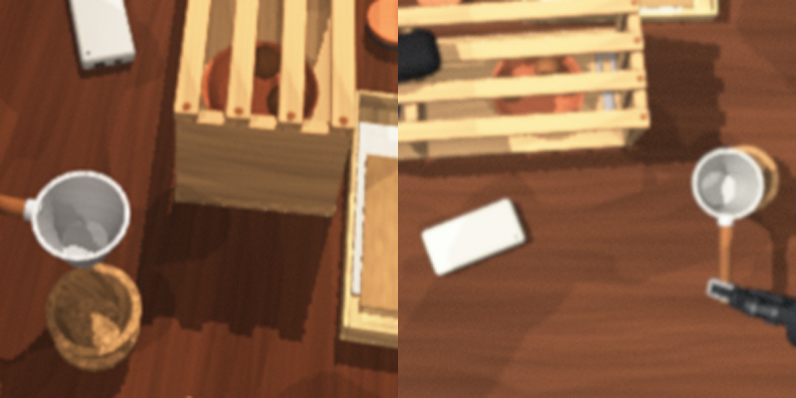

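The scoop is empty, and both balls lie in the dish, at (265,65) and (280,95) in the scene crop. I return above the stand to the same pose as at lift-off.

Call:
{"api": "apply_moves", "payload": {"claw": [0,0,0,0,0,0,0,0,0,0,0,0], "xyz": [[-0.0029,-0.0031,-0.003],[-0.0029,-0.0031,-0.003],[-0.0029,-0.0031,-0.003],[-0.0029,-0.0031,-0.003],[-0.0029,-0.0031,-0.003],[-0.0029,-0.0031,-0.003],[-0.0029,-0.0031,-0.003],[-0.0029,-0.0031,-0.003],[-0.0029,-0.0031,-0.003],[-0.0029,-0.0031,-0.003],[0,0,0],[0,0,0]], "twist": [[0,0,0],[0,0,0],[0,0,0],[0,0,0],[0,0,0],[0,0,0],[0,0,0],[0,0,0],[0,0,0],[0,0,0],[0,0,0],[0,0,0]]}}

```text
clock: 34.2
position: [0.4482, -0.3348, 0.1294]
tool_rot: [2.253, 0.168, 2.874]
force: [0.0, -0.3, -1.3]
grip_width: 0.0149
finger_force: 107.8
```

Run:
```python
from kin import *
p,r=cur(); print(p,r.as_euler('xyz').round(3))
Rg=R.from_euler('xyz',[2.253,.167,2.87]); print(np.degrees((Rg.inv()*r).as_rotvec()))
g=bot.grab_frame("scene"); b=cv2.cvtColor(np.array(g["img"]),cv2.COLOR_RGB2BGR)[225:415,155:375]
b=cv2.resize(b,None,fx=3,fy=3,interpolation=cv2.INTER_CUBIC); l=cv2.imread("pics/lift.png")
A=b[280:460,60:330];B=l[280:460,60:330]
print("shift px(3x)",cv2.phaseCorrelate(cv2.cvtColor(B,6).astype(np.float32),cv2.cvtColor(A,6).astype(np.float32)))
cv2.imwrite("pics/cmp.png",np.vstack([A,B]))
a=plan([.4479,-.3364,.0942],Rg,8); plan([.4479,-.3364,.0552],Rg,13,a)
```

```text
[ 0.44823495 -0.33479277  0.12936158] [2.253 0.168 2.874]
[-0.01011811  0.14526417 -0.16401373]
shift px(3x) ((-0.004338124514504216, -0.7263261840541304), 0.4393574380285946)
N 8 xyz [0.0007, -0.0035, 0.0026] twist [0.0, -0.0003, 0.0004] mm/row 4.4 deg/row 0.03
 path [[0.448, -0.335, 0.125], [0.448, -0.335, 0.116], [0.448, -0.336, 0.107], [0.448, -0.336, 0.099]] end [0.448, -0.336, 0.094]
N 13 xyz [0.0005, -0.0023, 0.0018] twist [0.0, -0.0, -0.0] mm/row 3.0 deg/row 0.00
 path [[0.448, -0.336, 0.091], [0.448, -0.336, 0.082], [0.448, -0.337, 0.073], [0.448, -0.337, 0.064], [0.448, -0.337, 0.056]] end [0.448, -0.337, 0.056]
```

View pics/cmp.png

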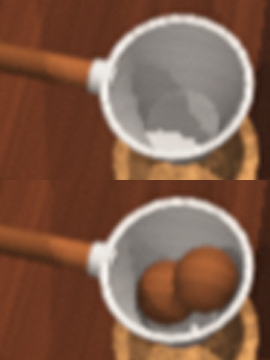

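The two crops agree to under a pixel, so the cup stands over the well as it did at lift-off. Lowering.

Call:
{"api": "apply_moves", "payload": {"claw": [0,0,0,0,0,0,0,0], "xyz": [[0.0007,-0.0035,0.0026],[0.0007,-0.0035,0.0026],[0.0007,-0.0035,0.0026],[0.0007,-0.0035,0.0026],[0.0007,-0.0035,0.0026],[0.0007,-0.0035,0.0026],[0.0007,-0.0035,0.0026],[0.0007,-0.0035,0.0026]], "twist": [[0,-0.0003,0.0004],[0,-0.0003,0.0004],[0,-0.0003,0.0004],[0,-0.0003,0.0004],[0,-0.0003,0.0004],[0,-0.0003,0.0004],[0,-0.0003,0.0004],[0,-0.0003,0.0004]]}}

```text
clock: 35.05
position: [0.4481, -0.3364, 0.0937]
tool_rot: [2.253, 0.167, 2.87]
force: [-0.5, 0.8, -1.1]
grip_width: 0.0148
finger_force: 107.8
```

Call:
{"api": "apply_moves", "payload": {"claw": [0,0,0,0,0,0,0,0,0,0,0,0,0,0,0], "xyz": [[-0.0005,0.0023,0.0018],[0.0005,-0.0023,0.0018],[0.0005,-0.0023,0.0018],[0.0005,-0.0023,0.0018],[0.0005,-0.0023,0.0018],[0.0005,-0.0023,0.0018],[0.0005,-0.0023,0.0018],[0.0005,-0.0023,0.0018],[0.0005,-0.0023,0.0018],[0.0005,-0.0023,0.0018],[0.0005,-0.0023,0.0018],[0.0005,-0.0023,0.0018],[0.0005,-0.0023,0.0018],[0,0,0],[0,0,0]], "twist": [[0,0,0],[0,0,0],[0,0,0],[0,0,0],[0,0,0],[0,0,0],[0,0,0],[0,0,0],[0,0,0],[0,0,0],[0,0,0],[0,0,0],[0,0,0],[0,0,0],[0,0,0]]}}

```text
clock: 36.55
position: [0.449, -0.3343, 0.0593]
tool_rot: [2.253, 0.167, 2.87]
force: [0.0, -1.1, -1.0]
grip_width: 0.0153
finger_force: 107.8
```

Run:
```python
from kin import *
p,r=cur(); Rg=R.from_euler('xyz',[2.253,.167,2.87]); print(p,np.degrees((Rg.inv()*r).as_rotvec()))
plan([.4479,-.3364,.0542],Rg,4)
```

```text
[ 0.44899    -0.33433914  0.05928433] [-0.00732249  0.00309801  0.01822888]
N 4 xyz [0.0003, -0.0013, 0.0003] twist [0.0, -0.0, -0.0001] mm/row 1.4 deg/row 0.01
 path [[0.449, -0.335, 0.058], [0.448, -0.335, 0.057], [0.448, -0.336, 0.056], [0.448, -0.336, 0.054]] end [0.448, -0.336, 0.054]
```

My first row there had the wrong sign on x and y. It caused no contact, and the remaining 5 mm corrects for it.

Call:
{"api": "apply_moves", "payload": {"claw": [0,0,0,0,0,0], "xyz": [[0.0003,-0.0013,0.0003],[0.0003,-0.0013,0.0003],[0.0003,-0.0013,0.0003],[0.0003,-0.0013,0.0003],[0,0,0],[0,0,0]], "twist": [[0,0,0],[0,0,0],[0,0,0],[0,0,0],[0,0,0],[0,0,0]]}}

```text
clock: 37.15
position: [0.448, -0.3364, 0.0545]
tool_rot: [2.253, 0.167, 2.87]
force: [-1.7, 0.9, 2.4]
grip_width: 0.0151
finger_force: 108.1
```

Call:
{"api": "apply_moves", "payload": {"claw": [0.02,0.025,0.03,0.035,0.04,0.04,0.04,0.04], "xyz": [[0,0,0],[0,0,0],[0,0,0],[0,0,0],[0,0,0],[0,0,0],[0,0,0],[0,0,0]], "twist": [[0,0,0],[0,0,0],[0,0,0],[0,0,0],[0,0,0],[0,0,0],[0,0,0],[0,0,0]]}}

```text
clock: 37.95
position: [0.448, -0.3365, 0.0543]
tool_rot: [2.253, 0.167, 2.87]
force: [0.0, -0.6, -0.2]
grip_width: 0.04
finger_force: 0.0
```

Call:
{"api": "apply_moves", "payload": {"claw": [0.04,0.04,0.04,0.04,0.04,0.04,0.04,0.04,0.04,0.04,0.04,0.04,0.04], "xyz": [[0,0,-0.005],[0,0,-0.01],[0,0,-0.012],[0,0,-0.012],[0,0,-0.012],[0,0,-0.012],[0,0,-0.012],[0,0,-0.012],[0,0,-0.012],[0,0,-0.012],[0,0,-0.012],[0,0,0],[0,0,0]], "twist": [[0,0,0],[0,0,0],[0,0,0],[0,0,0],[0,0,0],[0,0,0],[0,0,0],[0,0,0],[0,0,0],[0,0,0],[0,0,0],[0,0,0],[0,0,0]]}}

```text
clock: 39.25
position: [0.41, -0.4249, 0.1308]
tool_rot: [2.253, 0.167, 2.87]
force: [0.9, 0.5, -0.0]
grip_width: 0.0401
finger_force: 0.0
```

Run:
```python
from kin import *
ims=[]
g=bot.grab_frame("scene"); b=cv2.cvtColor(np.array(g["img"]),cv2.COLOR_RGB2BGR)[225:415,155:375]
b=cv2.resize(b,None,fx=3,fy=3,interpolation=cv2.INTER_CUBIC); l=cv2.imread("pics/scenec.png")
o=np.s_[330:540,0:340]
print(cv2.phaseCorrelate(cv2.cvtColor(l[o],6).astype(np.float32),cv2.cvtColor(b[o],6).astype(np.float32)))
cv2.imwrite("pics/fin.png",np.hstack([b[:,:],l[:,:]])[::1,::1][:, :] if 0 else cv2.resize(np.vstack([b[o],l[o]]),None,fx=1.4,fy=1.4))
print(bot.observe()["force"].round(1))
for c in("scene","top"):
  bot.grab_frame(c); print([(q,np.round(d["position"],3).tolist(),round(d["score"],2)) for q in("ball_a","dish") for d in bot.find_in(c,q)[:3]])
```

```text
((0.08013034338554803, -0.33505774222263085), 0.5534785453184151)
[-0.1  0.2  0.3]
[('ball_a', [0.571, -0.346, 0.064], 0.58), ('ball_a', [0.732, -0.022, 0.052], 0.44), ('dish', [0.722, -0.037, 0.033], 0.57)]
[('ball_a', [0.756, -0.07, 0.056], 0.51), ('ball_a', [0.705, 0.031, 0.192], 0.43), ('ball_a', [0.568, -0.319, 0.014], 0.26), ('dish', [0.72, -0.045, 0.023], 0.78), ('dish', [0.507, 0.051, 0.019], 0.54)]
```

View pics/fin.png

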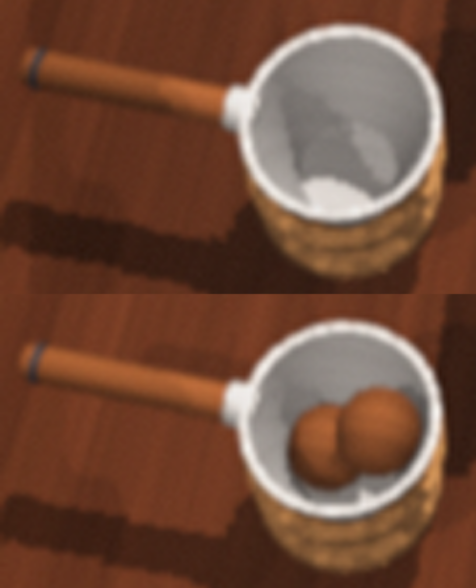

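The empty scoop (top half) sits exactly as it did at the start (bottom half), with the rim at (340,120) against (340,415) one panel lower. The balls are in the dish and the gripper is clear. Handing in.

```bash
python3 -c "
from workcell import bot
print(bot.job_done())"
```

```text
the job is handed in; nothing more can be done
None
```

I handed the job in at about 39 s: both balls are in the dish under the shelf, and the empty scoop is back in its cork stand where it started, with no knock felt on the cubby; the judge's verdict was not shown.

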